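# Lock up the piping-nozzle caddy

## Robot

A 6-joint arm with a two-finger parallel gripper is mounted at the origin on the work surface. World frame = base frame: x ahead of the robot, y to its left, z up, the work surface at z = 0. Lengths are in m, angles in degrees, forces in N, time in s.
With the tool pointing down it reaches from about 0.3 to 0.775 m from the base axis. Payload 14.6 kg.
Tool frame: the origin (TCP) lies where the fingers leave the gripper's body, on its centre line; the fingertips stand 73 mm ahead of it and the grasp point (between the pads) lies 54 mm ahead of it; y points along the fingers, x is the direction in which the jaws open and shut, and the axes are right-handed (so a half turn about y gives the same grasp; the last joint's range is limited). The gripper opens to 85 mm and grips with 20 to 120 N. Pads are 22 mm wide; open, the fingers measure 114 mm over their backs; the gripper's body (76 mm by 85 mm) begins 54 mm behind the grasp point. The pads swing forward as they close: fully open they stand 13 mm farther back than shut.
Start: joints at [-72.685, 17.183, 87.147, -0, 75.671, -3.816], TCP at [0.198, -0.513, 0.304] pointing down, gripper open.
Joint ranges: [-173.82, 173.82], [-45.26, 126.66], [13.44, 144.39], [-59.66, 239.66], [0, 175.72], [-146.38, 146.38]. Speed limits (degrees/s): [127.2, 127.2, 147.25, 180, 180, 180].

## Interface

Orientations are given as a 3x3 rotation matrix whose columns are the frame's x, y, z axes.
In Python, from rig import * gives the robot as it stands.
- The arm moves only by the tool apply_moves, never from a script. Its arguments are lists of equal length, an entry for each row: "dp": the shift along the world's x, y, z in mm, a list of three; "angular": the turn, a rotation vector about the world's x, y, z in rad, a list of three. A call has 1 to 8 rows; each row is the pose to reach, as a shift and turn from the pose commanded when the call began; what a row does not reach only later rows make up. A row lasts 1/10 s, in which the tool goes at most 50 mm and 8.59 degrees, less where a joint would pass 70% of its speed; a pose out of reach is approached as far as the arm can. A call with a gripper value outside its range is refused whole. "claw" is the gripper command: -1 is shut, 1 is fully open, values between are in proportion, set as the call begins (left out, the last holds). The fingers move at their own pace and stop on an object; "force" is the grip in N (left out, the last holds). Time passes only in rows, so rows that repeat a pose let the fingers close. It gives the time, the measured TCP pose, the force and the opening at its end, in the units of the state.
- get_obs(): the state, without advancing time (a new reading comes with each control period).
- get_image(name): name is "scene" or "top" or "wrist"; returns the picture (420x560x3 uint8, red, green, blue); there is no depth.
- camera_model(name): a dict with "camera_matrix" (3x3 intrinsics, pixels), "R" (3x3) and "t" (3): a world point X has camera coordinates R X + t. Camera axes: x right, y down, z forward; pixel columns grow to the right and rows downward; lengths in m; the calibration is good to about 2 mm. A picture is of the moment at which its call begins: read the wrist's pose just before it. camera_model takes no time and is no camera call; for the wrist camera it gives the pose at the moment of the call.
- close_job(): hands the job in, once; it reports no verdict.
The state is a dict: "clock": time; "joint_positions": joint angles; "joint_velocities": joint speeds; "joint_torque": joint torques, N m; "tool_pos": TCP position; "tcp_rot": TCP orientation; "wrist_force": force on the tool from outside, world axes, zero at the start; "wrist_torque": the same for the moment, N m; "gripper_width": opening from 0.0 (shut) to 1.0 (fully open).
Only numpy, scipy, OpenCV 4.12 (cv2) and the standard library are available. Lean on these libraries where they do the work, as an engineer would, in place of code of your own. Each camera call takes 0.05 s, during which the arm holds its last target.

## Task

Lock up the white nozzle caddy for the night: lift its orange-tabbed thumb latch out of the catch and swing the locking bar well aside, then fit every coloured lid lying on the counter into the well with the ring of its own colour, one edge tucked under the well's tongue and then laid down fully flat in its seat. When all the lids are in, swing the bar back over them and let the latch drop fully home in its catch; leave the jar, the copper cutter and the steel cone where they stand.

Things in the scene. Friction and masses are not known exactly. Their poses are not given: they have to be found in the camera images.
- caddy: white caddy fixed to the counter: block 400 (x) by 110 (y) by 45 mm high, three wells in a row along x. Origin: centre of its underside; x from the near (catch) end to the far (hinge) end, z up, the bar opens to +y. Catch: two cheeks 10 mm thick, 16 mm long, centred at x = -170 mm, an 18 mm slot between them, tops 114 mm above the counter. A lid goes in only edge first under the tongue, tilted about 16 degrees.
- seat_red (a point): seat centre of the near well, with red ring and tongue: where the underside centre of the red lid must rest, 34.5 mm above the counter; axes as the caddy's. The seat is a counterbore 76 mm wide and 10.5 mm deep. At its caddy -y edge a fixed tongue (34 mm wide, 5 mm thick) on the deck reaches 9 mm inward, its inner edge 29 mm from this centre, its underside 10.5 mm above the seat.
- seat_yellow (a point): seat centre of the middle well, with yellow ring and tongue: where the underside centre of the yellow lid must rest, 34.5 mm above the counter; axes as the caddy's. The seat is a counterbore 76 mm wide and 10.5 mm deep. At its caddy -y edge a fixed tongue (34 mm wide, 5 mm thick) on the deck reaches 9 mm inward, its inner edge 29 mm from this centre, its underside 10.5 mm above the seat.
- seat_blue (a point): seat centre of the far well, with blue ring and tongue: where the underside centre of the blue lid must rest, 34.5 mm above the counter; axes as the caddy's. The seat is a counterbore 76 mm wide and 10.5 mm deep. At its caddy -y edge a fixed tongue (34 mm wide, 5 mm thick) on the deck reaches 9 mm inward, its inner edge 29 mm from this centre, its underside 10.5 mm above the seat.
- lid_red: red round lid: flat plate 72 mm in diameter, 6 mm thick, with an upright grip fin on its middle, 40 mm long, 12 mm thick, 36 mm tall (its top is 42 mm above the plate's underside); 0.09-0.18 kg. Origin: centre of the plate's underside; x along the fin, z up through it. Lies on the counter, fin up, at any yaw. May be absent.
- lid_yellow: yellow round lid: flat plate 72 mm in diameter, 6 mm thick, with an upright grip fin on its middle, 40 mm long, 12 mm thick, 36 mm tall (its top is 42 mm above the plate's underside); 0.09-0.18 kg. Origin: centre of the plate's underside; x along the fin, z up through it. Lies on the counter, fin up, at any yaw. May be absent.
- lid_blue: blue round lid: flat plate 72 mm in diameter, 6 mm thick, with an upright grip fin on its middle, 40 mm long, 12 mm thick, 36 mm tall (its top is 42 mm above the plate's underside); 0.09-0.18 kg. Origin: centre of the plate's underside; x along the fin, z up through it. Lies on the counter, fin up, at any yaw. May be absent.
- gate (a joint): angle of the locking bar about its upright hinge: 0 closed over the wells, against a stop; grows to 1.4 rad as its free end swings level towards the caddy's +y side. Bar 16 mm wide, 14 mm tall, underside 86 mm above the counter (9 mm above the fins of seated lids), free end 290 mm from the hinge. It stays where left; about 0.5 N at the tab moves it.
- gate_hinge (a point): point on the upright hinge axis of the locking bar at the bar's underside, 86 mm above the counter, 174 mm from the caddy's origin along its +x.
- latch (a joint): angle of the thumb latch: 0 down (level), to 0.6 rad as its nose is lifted; falls back by its weight (0.16 kg). A bar 12 mm wide and tall on top of the locking bar, pivoted 200 mm from the gate hinge, 108 mm above the counter; its nose (356 mm from the gate hinge) lies in the catch's slot and holds the gate. It clears the cheeks above about 0.09 rad (tab raised 11 mm).
- latch_tab (a point): centre of the orange grip tab on the latch: 26 mm along the bar, 12 mm across, 34 mm tall (114 to 148 mm above the counter when down), 312 mm from the gate hinge, 112 mm from the latch pivot. x axis along the latch towards the gate hinge; pinch it across y. It turns with gate and latch.
- jar: bystander: amber jar, 68 mm in diameter, 100 mm tall. Origin: centre of its underside.
- cutter: bystander: copper cutter ring, 84 mm in diameter, 30 mm tall. Origin: centre of its underside.
- stand_cone: bystander: steel cone, 70 mm across the foot, 65 mm tall. Origin: centre of its underside.
Mind the look-alikes: they are no part of the job. Of the things that look like the lid_blue, take the one that is farthest to the robot's right at the start.

How it is judged (in metres and radians):
On the way, in this order (a step that is already met when the one before it is completed fails the run):
1. the latch is lifted while the bar is still closed (value of joint latch above 0.06 rad and value of joint gate below 0.1 rad), for 0.05 s.
2. the locking bar is swung well aside (value of joint gate above 0.7 rad), for 0.1 s.
3. every lid lies flat in the well of its colour, under the tongue (horizontal distance between lid_red and seat_red below 0.006 m and z of lid_red in the frame of seat_red between -0.003 and 0.003 m and angle between each of lid_red, lid_yellow, lid_blue's own z axis and vertical below 0.05 rad and horizontal distance between lid_yellow and seat_yellow below 0.006 m and z of lid_yellow in the frame of seat_yellow between -0.003 and 0.003 m and horizontal distance between lid_blue and seat_blue below 0.006 m and z of lid_blue in the frame of seat_blue between -0.003 and 0.003 m), for 0.3 s.
At the end, for the whole second after the job is handed in: every lid present rests in the seat of its colour (underside centre within 6 mm sideways and 3 mm in height of the seat's centre, tilted less than 0.05 rad), at rest; the locking bar is closed (below 0.03 rad) and the latch is down in its catch (below 0.03 rad) (all of step 3 and linear speed of each of lid_red, lid_yellow, lid_blue below 0.02 m/s and value of joint each of gate, latch below 0.03 rad); the robot touches nothing.
It fails at once if the jar is moved more than 40 mm or knocked over (distance of jar from where it was at the start of the episode above 0.04 m or angle between jar's own z axis and vertical above 0.5 rad).
It fails at once if the cutter ring is moved more than 40 mm or knocked over (distance of cutter from where it was at the start of the episode above 0.04 m or angle between cutter's own z axis and vertical above 0.5 rad).
It fails at once if the steel cone is moved more than 40 mm or knocked over (distance of stand_cone from where it was at the start of the episode above 0.04 m or angle between stand_cone's own z axis and vertical above 0.5 rad).
Of lid_red, lid_yellow, lid_blue only 2 to 3 are there at a start; the rules pass over those that are not, and their reading is None.
At some moment in a run one of lid_red, lid_yellow, lid_blue may be knocked a few centimetres aside while the robot is not near it.
Once in a run the grip may slacken for a moment while it holds something.
It also fails if it takes over 210 s, if anything falls off the work surface, if the arm or the gripper's body presses on something with over 40 N, if the wrist force passes 120 N, or if a joint passes its speed limit or range.

## Working session

There is one attempt and no reset: what is moved stays moved. The work goes in short steps, Python scripts to look and compute and a tool call to move; the robot and the scene stay as the last step left them, time stands still between calls to the robot, and variables do not carry over. Pictures are saved under pics/ and viewed, and the job is handed in when it is done.

Besides the shell and the picture viewer there is one more tool, called after "Call:" by a JSON object that holds its "name" and its "arguments". apply_moves: Moves the arm, as the interface text tells. Its arguments: {"type":"object","properties":{"dp":{"type":"array","items":{"type":"array","items":{"type":"number"}}},"angular":{"type":"array","items":{"type":"array","items":{"type":"number"}}},"claw":{"type":"number"},"force":{"type":"number"}},"required":["dp","angular"]}

```bash
ls; mkdir -p pics; python3 - <<'E'
from rig import *
import cv2
for n in ["scene","top","wrist"]:
    cv2.imwrite(f"pics/a_{n}.png",get_image(n)[:,:,::-1])
    m=camera_model(n); print(n,m)
o=get_obs(); print(o)
E
```

```text
pics
scene {'camera_matrix': array([[488.35465441,   0.        , 277.47448314],
       [  0.        , 488.35465441, 195.93387002],
       [  0.        ,   0.        ,   1.        ]]), 'R': array([[-0.70890562,  0.70517175,  0.01362435],
       [ 0.52268063,  0.53822207, -0.661152  ],
       [-0.47355864, -0.46157318, -0.75012826]]), 't': array([ 0.4106392 , -0.23097671,  1.731031  ])}
top {'camera_matrix': array([[542.0273566 ,   0.        , 281.94945089],
       [  0.        , 542.0273566 , 213.7177376 ],
       [  0.        ,   0.        ,   1.        ]]), 'R': array([[ 2.62500110e-02, -9.99637168e-01,  6.03900032e-03],
       [-9.75108872e-01, -2.69354818e-02, -2.20084457e-01],
       [ 2.20167267e-01, -1.11463365e-04, -9.75462128e-01]]), 't': array([-0.01405263,  0.58954007,  1.38350313])}
wrist {'camera_matrix': array([[344.29385928,   0.        , 278.52160251],
       [  0.        , 344.29385928, 210.52969081],
       [  0.        ,   0.        ,   1.        ]]), 'R': array([[ 0.36053748, -0.93274242, -0.00207693],
       [-0.88209267, -0.34168169,  0.32429329],
       [-0.3031
[... 205 characters left out ...]
 7.56710543e+01, -3.81474481e+00]), 'joint_velocities': array([ 0.0213816 , -0.09881583, -0.11762069, -0.02960856,  0.0780605 ,
       -0.03951569]), 'joint_torque': array([ 1.01982037e-03, -5.43661308e+01, -3.61886823e+01, -9.89823366e-05,
        3.10930453e-03,  1.66530469e-05]), 'tool_pos': array([ 0.19824234, -0.51291341,  0.30345594]), 'tcp_rot': array([[ 3.60487040e-01, -2.66089659e-04,  9.32764184e-01],
       [-9.32763803e-01,  8.45397516e-04,  3.60487133e-01],
       [-8.84478423e-04, -9.99999607e-01,  5.65560455e-05]]), 'wrist_force': array([-0.92106326,  1.2394162 , -0.1200137 ]), 'wrist_torque': array([ 0.02247197,  0.01463651, -0.01231739]), 'gripper_width': 1.0003044978241558}
```

View pics/a_scene.png

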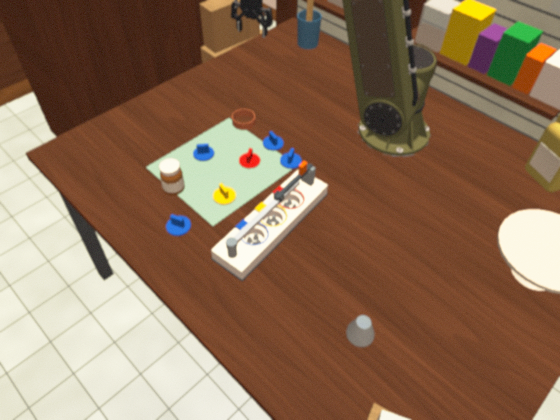

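View pics/a_top.png

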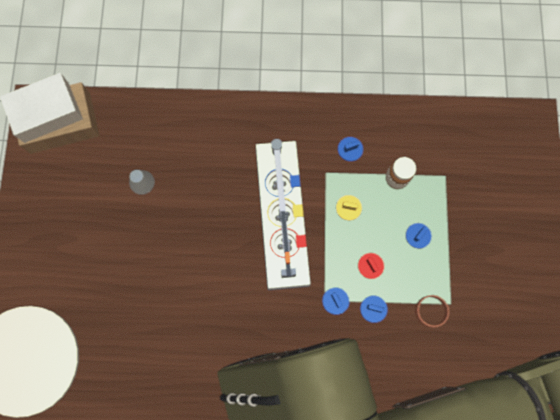

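View pics/a_wrist.png

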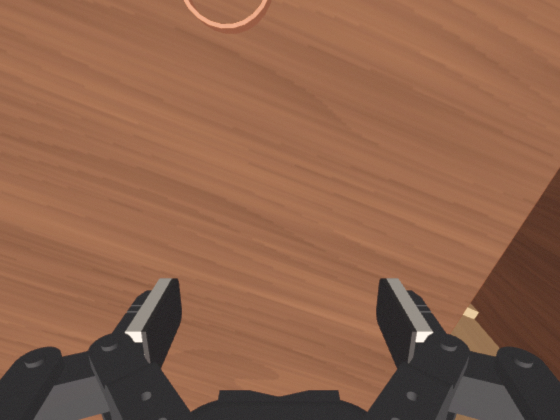

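Top picture: the caddy is at about (283,215) with the hinge at (277,146) and the catch at (288,272). Red lid (371,265), yellow lid (348,208), jar (402,172), cutter (433,311), cone (141,182). The blue look-alikes are at (350,149), (418,236), (336,301) and (374,309). (418,236) is farthest to the robot's right, because -y runs to the right in the image. I'll confirm that with a crop and measure positions.

```bash
cat > h.py <<'E'
import numpy as np, cv2
from rig import *
def bp(m,uv,z):
    K,R,t=m["camera_matrix"],m["R"],m["t"]
    d=R.T@np.linalg.inv(K)@np.array([uv[0],uv[1],1.]); c=-R.T@t
    return c+d*(z-c[2])/d[2]
def pj(m,X):
    p=m["camera_matrix"]@(m["R"]@np.asarray(X,float)+m["t"]); return p[:2]/p[2]
def shot(name,f):
    m=camera_model(name); im=get_image(name)[:,:,::-1].copy(); cv2.imwrite(f"pics/{f}.png",im); return m,im
def blobs(im,lo,hi,amin=60):
    h=cv2.cvtColor(im,cv2.COLOR_BGR2HSV); k=cv2.inRange(h,np.array(lo),np.array(hi))
    n,l,s,c=cv2.connectedComponentsWithStats(k); return [(c[i].round(1),s[i]) for i in range(1,n) if s[i,4]>amin],l
HS=dict(blue=((100,130,60),(125,255,255)),yellow=((22,140,100),(34,255,255)))
E
python3 - <<'E'
from h import *
m=camera_model("top"); im=cv2.imread("pics/a_top.png")
for n,lo,hi in [("blue",(100,130,60),(125,255,255)),("yellow",(22,140,100),(34,255,255)),("red",(0,180,120),(6,255,255)),("red2",(174,180,120),(180,255,255))]:
    for c,s in blobs(im,lo,hi,25)[0]: print(n,c,s[4],bp(m,c,.006).round(3))
for n,uv,z in [("jar",(403,168),.1),("cone",(136,177),.065),("cut",(433,311),.03),("hinge",(277,145),.1),("c1",(256,145),.045),("c2",(296,142),.045),("c3",(268,289),.045),("c4",(310,285),.045)]:
    print(n,bp(m,uv,z).round(3))
c=im[120:330,240:460]; cv2.imwrite("pics/b_crop.png",cv2.resize(c,None,fx=3.6,fy=2.85*1.0,interpolation=cv2.INTER_CUBIC))
E
```

```text
blue [349.9 148.7] 453 [ 0.8   -0.188  0.006]
blue [294.7 180.7] 85 [ 0.7   -0.032  0.006]
blue [418.1 235.3] 460 [ 0.552 -0.376  0.006]
blue [335.3 300.8] 523 [ 0.367 -0.148  0.006]
blue [373.4 308.7] 529 [ 0.349 -0.25   0.006]
yellow [348.9 206.4] 291 [ 0.629 -0.185  0.006]
yellow [298.5 210.6] 59 [ 0.613 -0.044  0.006]
jar [ 0.716 -0.317  0.1  ]
cone [0.681 0.4   0.065]
cut [ 0.346 -0.404  0.03 ]
hinge [0.771 0.02  0.1  ]
c1 [0.789 0.079 0.045]
c2 [ 0.801 -0.032  0.045]
c3 [0.39  0.033 0.045]
c4 [ 0.404 -0.077  0.045]
```

View pics/b_crop.png

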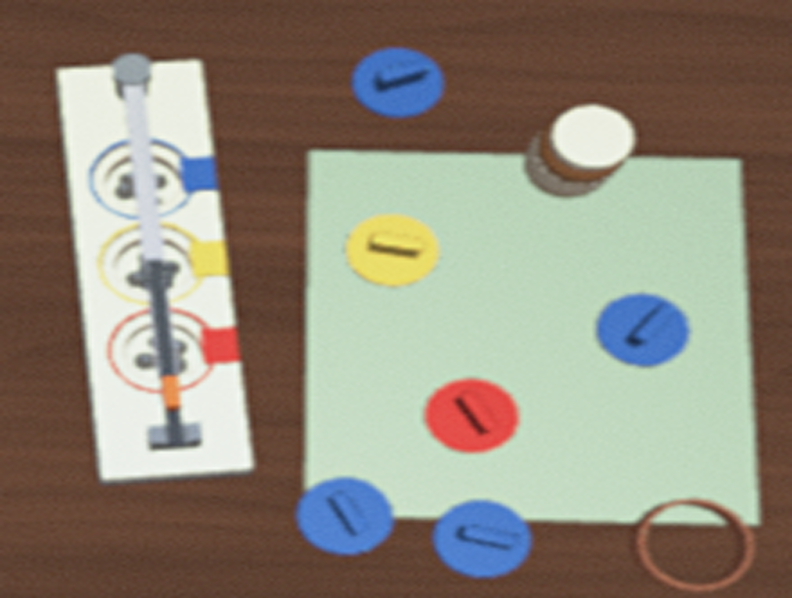

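Confirmed in the crop: the far-right blue lid on the mat, at (418,236) in the top image (crop 643,330), is the blue one to take. Caddy yaw is about 6.5°, centre about (0.596, 0.0). Next I move over the caddy with the jaws turned across it.

Call:
{"name": "apply_moves", "arguments": {"dp": [[24,45,10],[48,90,20],[72,135,30],[96,180,40],[120,225,50],[144,270,60],[168,315,70],[192,360,80]], "angular": [[0,0,0.14],[0,0,0.28],[0,0,0.42],[0,0,0.56],[0,0,0.7],[0,0,0.84],[0,0,0.98],[0,0,1.12]]}}

```text
clock: 0.95
tool_pos: [0.3833, -0.1647, 0.3813]
tcp_rot: [[0.997, 0.0, 0.076], [-0.076, -0.0, 0.997], [0.0, -1.0, -0.0]]
wrist_force: [0.2, -0.8, 0.8]
gripper_width: 1.002
```

Call:
{"name": "apply_moves", "arguments": {"dp": [[8,17,0],[16,34,0],[24,51,0],[32,68,0],[40,85,0],[48,102,0],[56,119,0],[64,136,0]], "angular": [[0,0,0.14],[0,0,0.28],[0,0,0.42],[0,0,0.56],[0,0,0.7],[0,0,0.84],[0,0,0.98],[0,0,1.12]]}}

```text
clock: 1.75
tool_pos: [0.4472, -0.0299, 0.3807]
tcp_rot: [[0.503, -0.0, -0.864], [0.864, 0.0, 0.503], [-0.0, -1.0, 0.0]]
wrist_force: [0.2, 0.2, -0.2]
gripper_width: 0.998
```

Call:
{"name": "apply_moves", "arguments": {"dp": [[0,0,0],[0,0,0],[0,0,0],[0,0,0],[0,0,0],[0,0,0]], "angular": [[0,0,0.129],[0,0,0.258],[0,0,0.387],[0,0,0.516],[0,0,0.645],[0,0,0.645]]}}

```text
clock: 2.35
tool_pos: [0.4469, -0.0306, 0.3807]
tcp_rot: [[-0.114, -0.0, -0.993], [0.993, 0.0, -0.114], [0.0, -1.0, 0.0]]
wrist_force: [0.1, -0.2, -0.7]
gripper_width: 1.0
```

```bash
python3 - <<'E'
from h import *
m,im=shot("wrist","c_w"); o=get_obs(); print(o["tool_pos"],o["tcp_rot"].round(3),o["joint_positions"].round(1), (-m["R"].T@m["t"]).round(4)); print(m["R"].round(3))
E
```

```text
[ 0.44693871 -0.03063842  0.38070275] [[-0.109 -0.    -0.994]
 [ 0.994  0.    -0.109]
 [ 0.    -1.     0.   ]] [  -8.6    0.9   95.7    0.    83.4 -104.9] [ 0.3648 -0.04    0.4499]
[[-0.114  0.993  0.001]
 [ 0.941  0.108  0.321]
 [ 0.319  0.038 -0.947]]
```

View pics/c_w.png

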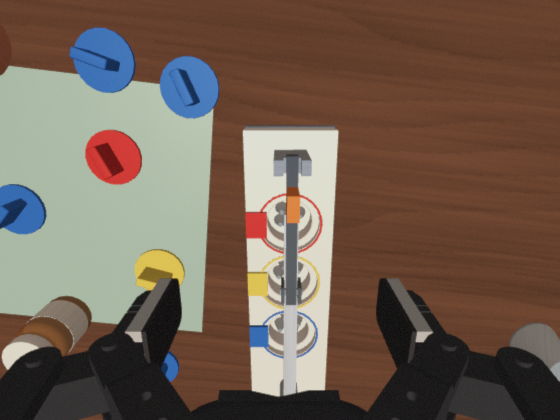

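Wrist view: caddy with its near edge at row 128 (columns 243–338), catch (292,163), orange tab (293,205), rings red (290,222), yellow (291,281), blue (290,333). I'll fit the caddy pose from the ring pixels and deck edges.

```bash
cat > ring.py <<'E'
from h import *
def ringpts(im,col,box):
    hsv=cv2.cvtColor(im,cv2.COLOR_BGR2HSV).astype(int); x0,y0,x1,y1=box
    H,S,V=[hsv[y0:y1,x0:x1,i] for i in range(3)]
    k={"red":((H<7)|(H>173))&(S>90),"yellow":(H>20)&(H<34)&(S>80),"blue":(H>100)&(H<125)&(S>90)}[col]&(V>80)
    v,u=np.nonzero(k); return np.c_[u+x0,v+y0]
def circfit(P):
    # robust circle
    from scipy.optimize import least_squares
    c0=np.median(P,0)
    f=lambda p: np.hypot(P[:,0]-p[0],P[:,1]-p[1])-p[2]
    r=least_squares(f,[*c0,.042],loss="soft_l1",f_scale=.001); return r.x,np.abs(r.fun)
E
python3 - <<'E'
from ring import *
# camera model at the time of c_w: recompute now (arm hasn't moved)
m=camera_model("wrist"); im=cv2.imread("pics/c_w.png")
C={}
for col,box in dict(red=(250,185,335,262),yellow=(250,248,335,312),blue=(250,302,335,362)).items():
    p=ringpts(im,col,box)
    X=np.array([bp(m,u,.045)[:2] for u in p])
    # drop tongue: exclude pixels more than... use those right of u=268 
    k=p[:,0]>268
    c,r=circfit(X[k]); C[col]=c; print(col,k.sum(),c.round(4),np.median(r).round(5))
d=(C["blue"]-C["red"])[:2]; print(np.degrees(np.arctan2(d[1],d[0])),np.hypot(*d))
# deck near edge & side edges: gradient search in brightness
g=cv2.cvtColor(im,cv2.COLOR_BGR2GRAY)
mask=(g>150)
for v in (140,150,180,200,300,340,360,380):
    u=np.nonzero(mask[v,235:350])[0]+235; print(v,u.min(),u.max(),bp(m,(u.min()-.5,v),.045)[:2].round(4),bp(m,(u.max()+.5,v),.045)[:2].round(4))
for u in (250,265,315,330):
    print(u,[ (int(v),int(g[v,u])) for v in range(122,136)])
cv2.imwrite("pics/c_crop.png",cv2.resize(im[110:400,220:360],None,fx=2,fy=2,interpolation=cv2.INTER_CUBIC))
E
```

```text
red 238 [ 0.5177 -0.0088  0.0396] 0.00066
yellow 215 [6.011e-01 6.000e-04 3.960e-02] 0.00073
blue 114 [0.6845 0.01   0.0396] 0.00045
6.403008388145134 0.16779413501734936
140 243 337 [ 0.4199 -0.0753] [0.4079 0.0344]
150 243 336 [ 0.4314 -0.0744] [0.4194 0.0351]
180 245 335 [ 0.4671 -0.0693] [0.4552 0.0398]
200 245 334 [ 0.4923 -0.0673] [0.4802 0.0427]
300 249 328 [ 0.6337 -0.0508] [0.6218 0.0575]
340 268 326 [ 0.6965 -0.0186] [0.6874 0.065 ]
360 251 325 [ 0.7343 -0.0397] [0.7224 0.0689]
380 252 324 [ 0.771  -0.0351] [0.7592 0.0731]
250 [(122, 75), (123, 76), (124, 72), (125, 72), (126, 90), (127, 109), (128, 124), (129, 133), (130, 182), (131, 218), (132, 221), (133, 221), (134, 221), (135, 222)]
265 [(122, 75), (123, 75), (124, 73), (125, 74), (126, 94), (127, 110), (128, 122), (129, 134), (130, 182), (131, 217), (132, 220), (133, 221), (134, 221), (135, 221)]
315 [(122, 81), (123, 79), (124, 77), (125, 75), (126, 95), (127, 116), (128, 124), (129, 135), (130, 181), (131, 218), (132, 221), (133, 221), (134, 220), (135, 222)]
330 [(122, 78), (123, 74), (124, 80), (125, 81), (126, 96), (127, 115), (128, 125), (129, 133), (130, 182), (131, 218), (132, 221), (133, 221), (134, 221), (135, 220)]
```

View pics/c_crop.png

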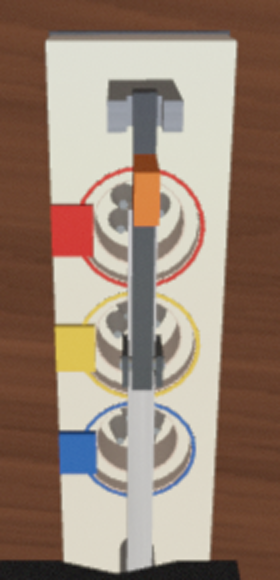

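Call:
{"name": "apply_moves", "arguments": {"dp": [[5,5,-40],[10,10,-80],[17,16,-120],[17,16,-120],[17,16,-120]], "angular": [[0,0,0],[0,0,0],[0,0,0],[0,0,0],[0,0,0]]}}

```text
clock: 2.9
tool_pos: [0.4641, -0.0147, 0.2618]
tcp_rot: [[-0.11, -0.0, -0.994], [0.994, -0.0, -0.11], [0.0, -1.0, 0.0]]
wrist_force: [-0.3, 0.1, -0.1]
gripper_width: 1.0
```

```bash
python3 - <<'E'
from h import *
m,im=shot("wrist","d_w"); o=get_obs(); print(o["tool_pos"],o["tcp_rot"].round(4))
hsv=cv2.cvtColor(im,cv2.COLOR_BGR2HSV); k=cv2.inRange(hsv,(8,170,60),(18,255,255)); n,l,s,c=cv2.connectedComponentsWithStats(k)
for i in range(1,n):
    if s[i,4]>50:print(s[i],c[i])
P=np.array([.4639,-.0148]); d=np.array([.9938,.1115]); e=np.array([-d[1],d[0]])
for z in (.148,):
    for a in (-.013,.013):
        for b in (-.006,.006): print(a,b,pj(m,[*(P+a*d+b*e),z]).round(1))
cv2.imwrite("pics/d_c.png",im[100:400,150:420])
E
```

```text
[ 0.46442767 -0.01488821  0.26277453] [[-1.104e-01  2.000e-03 -9.939e-01]
 [ 9.939e-01 -3.000e-04 -1.104e-01]
 [-5.000e-04 -1.000e+00 -1.900e-03]]
[ 268  206   20   58 1072] [277.98041045 234.80503731]
-0.013 -0.006 [267.5 222.8]
-0.013 0.006 [288.6 222.7]
0.013 -0.006 [268.  263.8]
0.013 0.006 [288.3 263.8]
```

View pics/d_w.png

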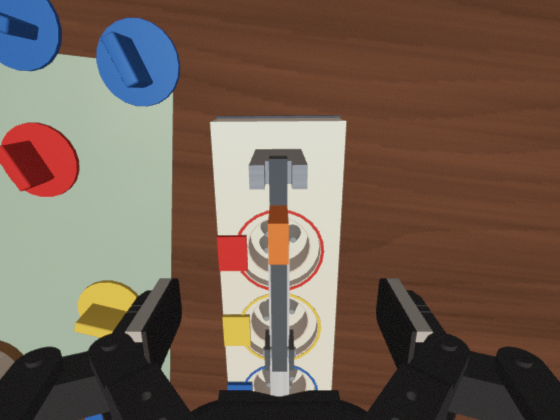

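The orange tab is at u 268–288, v 223–264, exactly where the fit predicts. I descend, pinch, and lift.

Call:
{"name": "apply_moves", "arguments": {"dp": [[0,0,-30],[0,0,-60],[0,0,-77],[0,0,-77]], "angular": [[0,0,0],[0,0,0],[0,0,0],[0,0,0]]}}

```text
clock: 3.35
tool_pos: [0.464, -0.0149, 0.1841]
tcp_rot: [[-0.111, -0.0, -0.994], [0.994, 0.0, -0.111], [0.0, -1.0, 0.0]]
wrist_force: [1.0, 0.2, 0.5]
gripper_width: 0.995
```

Call:
{"name": "apply_moves", "arguments": {"dp": [[0,0,0],[0,0,0],[0,0,0],[0,0,0],[0,0,0],[0,0,0],[0,0,0],[0,0,0]], "angular": [[0,0,0],[0,0,0],[0,0,0],[0,0,0],[0,0,0],[0,0,0],[0,0,0],[0,0,0]], "claw": -1, "force": 40}}

```text
clock: 4.15
tool_pos: [0.4641, -0.0147, 0.1842]
tcp_rot: [[-0.112, 0.0, -0.994], [0.994, -0.0, -0.112], [-0.0, -1.0, -0.0]]
wrist_force: [-2.2, -0.1, 6.0]
gripper_width: 0.136
```

Call:
{"name": "apply_moves", "arguments": {"dp": [[3.9,0.4,5.5],[8.0,0.9,10.8],[12.5,1.4,15.9],[17.2,1.9,20.7],[17.2,1.9,20.7],[17.2,1.9,20.7]], "angular": [[-0.0056,0.0497,0],[-0.0111,0.0994,0],[-0.0167,0.149,0],[-0.0223,0.199,0],[-0.0223,0.199,0],[-0.0223,0.199,0]]}}

```text
clock: 4.75
tool_pos: [0.4811, -0.0127, 0.2044]
tcp_rot: [[-0.112, -0.197, -0.974], [0.994, -0.022, -0.11], [0.0, -0.98, 0.199]]
wrist_force: [-2.2, 0.4, 5.3]
gripper_width: 0.133
```

```bash
python3 - <<'E'
from h import *
m,im=shot("wrist","e_w"); o=get_obs(); print(o["tool_pos"],o["tcp_rot"].round(4),o["wrist_force"],o["wrist_torque"],o["gripper_width"])
E
```

```text
[ 0.48109609 -0.01276645  0.20445371] [[-1.120e-01 -1.970e-01 -9.740e-01]
 [ 9.937e-01 -2.210e-02 -1.098e-01]
 [ 1.000e-04 -9.802e-01  1.982e-01]] [-2.13230988  0.0197861   3.38910061] [ 0.0068495  -0.1039471   0.14173675] 0.1396480681288115
```

View pics/e_w.png

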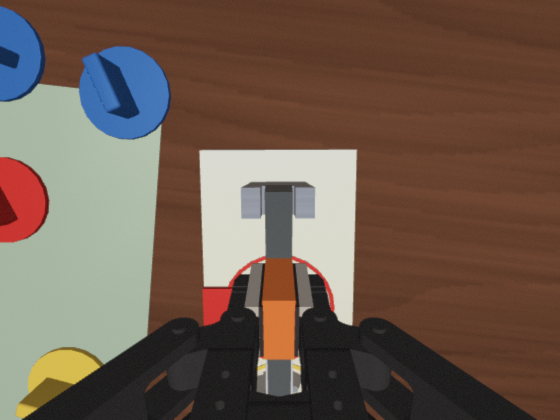

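```bash
python3 - <<'E'
import numpy as np
v=np.array([-292.9,-32.7])
for G in (np.linspace(.08,.64,8),):
    for g in G: print(round(g,2),(np.array([[np.cos(g),np.sin(g)],[-np.sin(g),np.cos(g)]])@v-v).round(1).tolist())
g=.64;w=np.array([[np.cos(g),np.sin(g)],[-np.sin(g),np.cos(g)]])@v
for g in np.linspace(.09,.63,7): print(round(g,2),(np.array([[np.cos(g),np.sin(g)],[-np.sin(g),np.cos(g)]])@w-w).round(1).tolist())
E
```

```text
0.08 [-1.7, 23.5]
0.16 [-1.5, 47.1]
0.24 [0.6, 70.6]
0.32 [4.6, 93.8]
0.4 [10.4, 116.6]
0.48 [18.0, 139.0]
0.56 [27.4, 160.6]
0.64 [38.4, 181.4]
0.09 [14.4, 22.3]
0.18 [30.7, 43.2]
0.27 [48.9, 62.5]
0.36 [68.7, 80.1]
0.45 [90.0, 95.9]
0.54 [112.7, 109.7]
0.63 [136.4, 121.4]
```

Call:
{"name": "apply_moves", "arguments": {"dp": [[-1.7,23.5,0],[-1.5,47.1,0],[0.6,70.6,0],[4.6,93.8,0],[10.4,116.6,0],[18.0,139.0,0],[27.4,160.6,0],[38.4,181.4,0]], "angular": [[0,0,-0.08],[0,0,-0.16],[0,0,-0.24],[0,0,-0.32],[0,0,-0.4],[0,0,-0.48],[0,0,-0.56],[0,0,-0.64]]}}

```text
clock: 5.6
tool_pos: [0.5194, 0.1699, 0.2046]
tcp_rot: [[0.506, -0.172, -0.845], [0.862, 0.101, 0.496], [0.001, -0.98, 0.199]]
wrist_force: [1.9, -0.8, 1.6]
gripper_width: 0.135
```

Call:
{"name": "apply_moves", "arguments": {"dp": [[14.4,22.3,0],[30.7,43.2,0],[48.9,62.5,0],[68.7,80.1,0],[90.0,95.9,0],[112.7,109.7,0],[136.4,121.4,0],[136.4,121.4,0]], "angular": [[0,0,-0.09],[0,0,-0.18],[0,0,-0.27],[0,0,-0.36],[0,0,-0.45],[0,0,-0.54],[0,0,-0.63],[0,0,-0.63]]}}

```text
clock: 6.4
tool_pos: [0.6571, 0.2918, 0.2044]
tcp_rot: [[0.917, -0.078, -0.391], [0.399, 0.184, 0.898], [0.002, -0.98, 0.2]]
wrist_force: [-4.0, 6.8, 7.1]
gripper_width: 0.137
```

```bash
python3 - <<'E'
from h import *
m,im=shot("wrist","f_w"); o=get_obs(); print(o["tool_pos"],o["tcp_rot"].round(4),o["joint_positions"].round(1),o["wrist_force"],o["gripper_width"])
shot("top","f_t")
E
```

```text
[0.65633207 0.29150906 0.20451351] [[ 0.916  -0.0788 -0.3934]
 [ 0.4013  0.1841  0.8973]
 [ 0.0017 -0.9797  0.2003]] [18.3 44.1 60.6 11.8 76.6 -8.3] [-3.34134992  6.4164188   5.47804243] 0.13292314125560015
```

View pics/f_t.png

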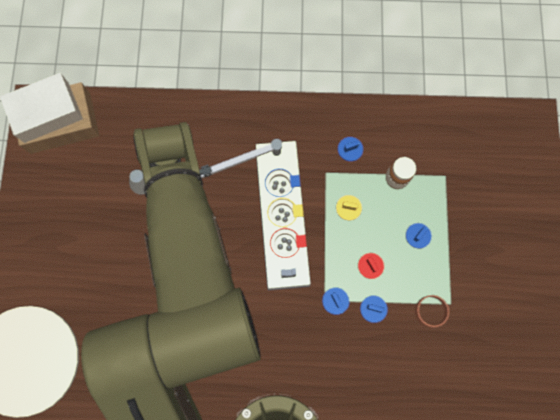

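The bar is open about 1.27 rad (top view: bar from (277,147) to (205,172)). Now I release, withdraw and move to view the lids.

Call:
{"name": "apply_moves", "arguments": {"dp": [[0,0,0],[0,0,0],[0,0,0],[0,0,0],[1.6,-3.7,20],[4,-9,50],[8,-18,98]], "angular": [[0,0,0],[0,0,0],[0,0,0],[0,0,0],[0,0,0],[0,0,0],[0,0,0]], "claw": 0}}

```text
clock: 7.2
tool_pos: [0.6634, 0.2719, 0.3008]
tcp_rot: [[0.916, -0.085, -0.393], [0.402, 0.181, 0.898], [-0.005, -0.98, 0.199]]
wrist_force: [0.6, -0.6, -0.1]
gripper_width: 0.501
```

Call:
{"name": "apply_moves", "arguments": {"dp": [[-20,-40,15],[-40,-80,30],[-60,-120,45],[-85,-165,55],[-110,-210,60],[-135,-255,60],[-155,-300,60],[-170,-340,60]], "angular": [[-0.092,-0.04,0],[-0.184,-0.079,0],[-0.184,-0.079,0],[-0.184,-0.079,0],[-0.184,-0.079,0],[-0.184,-0.079,0],[-0.184,-0.079,0],[-0.184,-0.079,0]], "claw": 1}}

```text
clock: 8.0
tool_pos: [0.4925, -0.0695, 0.3629]
tcp_rot: [[0.916, -0.0, -0.401], [0.401, -0.001, 0.916], [-0.001, -1.0, -0.001]]
wrist_force: [0.4, -1.3, -0.6]
gripper_width: 1.001
```

Call:
{"name": "apply_moves", "arguments": {"dp": [[-10,-40,0],[-20,-80,0],[-30,-120,0],[-40,-150,0],[-40,-150,0],[-40,-150,0],[-40,-150,0],[-40,-150,0]], "angular": [[0,0,-0.14],[0,0,-0.28],[0,0,-0.42],[0,0,-0.56],[0,0,-0.7],[0,0,-0.84],[0,0,-0.98],[0,0,-1.12]]}}

```text
clock: 8.8
tool_pos: [0.4538, -0.2181, 0.3626]
tcp_rot: [[0.756, -0.001, 0.654], [-0.654, 0.001, 0.756], [-0.001, -1.0, 0.0]]
wrist_force: [0.5, 0.2, -0.0]
gripper_width: 0.996
```

```bash
python3 - <<'E'
from h import *
m,im=shot("wrist","g_w"); o=get_obs(); print(o["tool_pos"],o["tcp_rot"].round(4),o["joint_positions"].round(1))
E
```

```text
[ 0.45384448 -0.21807664  0.36261299] [[ 7.504e-01 -8.000e-04  6.609e-01]
 [-6.609e-01  8.000e-04  7.504e-01]
 [-1.100e-03 -1.000e+00  1.000e-04]] [-29.8   8.9  89.5   0.   81.7  11.5]
```

View pics/g_w.png

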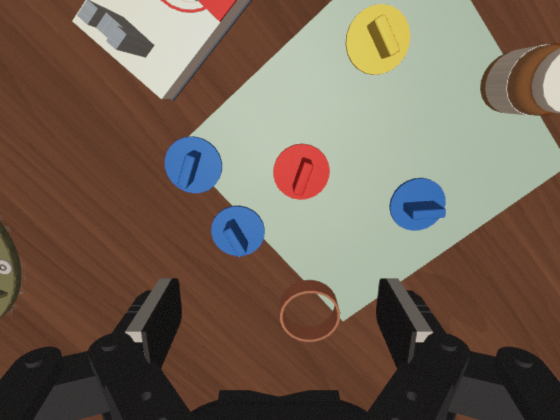

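```bash
cat > lid.py <<'E'
from h import *
from scipy.optimize import minimize
def cmask(im,col):
    h=cv2.cvtColor(im,cv2.COLOR_BGR2HSV).astype(int); H,S,V=h[...,0],h[...,1],h[...,2]
    return ({"red":((H<8)|(H>172))&(S>150),"yellow":(H>19)&(H<34)&(S>110),"blue":(H>100)&(H<125)&(S>120)}[col]&(V>35)).astype(np.uint8)
def lidfit(m,im,col,uv0):
    k=cmask(im,col); k=cv2.morphologyEx(k,cv2.MORPH_CLOSE,np.ones((5,5),np.uint8))
    n,l,s,c=cv2.connectedComponentsWithStats(k)
    i=min(range(1,n),key=lambda i:np.hypot(*(c[i]-uv0))+(1e3 if s[i,4]<150 else 0))
    mk=(l==i).astype(np.uint8); x,y,w,hh=s[i,:4]
    a=np.linspace(0,2*np.pi,60)
    F=8
    def sil(p):
        out=np.zeros((int(hh+40)*4,int(w+40)*4),np.uint8); o=np.array([x-20,y-20])
        pl=np.array([pj(m,[p[0]+.036*np.cos(t),p[1]+.036*np.sin(t),z]) for t in a for z in (0,.006)])
        d=np.array([np.cos(p[2]),np.sin(p[2])]); e=np.array([-d[1],d[0]])
        fn=np.array([pj(m,[*(p[:2]+sx*.02*d+sy*.006*e),z]) for sx in(-1,1) for sy in(-1,1) for z in(.006,.042)])
        for P in(pl,fn):
            q=cv2.convexHull(((P+.5-o)*4*16).astype(np.int32)); cv2.fillConvexPoly(out,q,1,shift=4)
        return cv2.resize(out.astype(np.float32),None,fx=.25,fy=.25,interpolation=cv2.INTER_AREA)
    M=cv2.copyMakeBorder(mk,30,30,30,30,cv2.BORDER_CONSTANT)[y+10:y+10+hh+40,x+10:x+10+w+40].astype(np.float32)
    best=None
    p0=bp(m,(x+w/2,y+hh/2),.006)[:2]
    for th in np.arange(0,np.pi,np.pi/8):
        r=minimize(lambda q:np.abs(sil([p0[0]+q[0]*.01,p0[1]+q[1]*.01,th+q[2]*.3])-M).sum(),[0,0,0],method="Nelder-Mead",options=dict(xatol=.01,fatol=.3,maxiter=120,initial_simplex=[[0,0,0],[.4,0,0],[0,.4,0],[0,0,.5]]))
        if best is None or r.fun<best[0]: best=(r.fun,p0[0]+r.x[0]*.01,p0[1]+r.x[1]*.01,(th+r.x[2]*.3)%np.pi)
    return best,M.sum()
def rect(m,im,c,z=.042,half=.05,n=300):
    g=np.linspace(-half,half,n); q=np.array([pj(m,[c[0]-gy,c[1]-gx,z]) for gy in g for gx in g]).reshape(n,n,2).astype(np.float32)
    return cv2.remap(im,q[...,0],q[...,1],cv2.INTER_CUBIC)
E
python3 - <<'E'
from lid import *
m=camera_model("wrist"); im=cv2.imread("pics/g_w.png")
R=[]
for col,uv in [("red",(301,171)),("yellow",(378,39)),("blue",(417,204))]:
    b,A=lidfit(m,im,col,uv); print(col,round(b[0],1),A,np.round(b[1:3],4),round(np.degrees(b[3]),1)); r=rect(m,im,b[1:3])
    # draw fin outline (up=+x,left=+y): px=150-dy*3000
    d=np.array([np.cos(b[3]),np.sin(b[3])]);e=np.array([-d[1],d[0]])
    P=[(sx*.02*d+sy*.006*e) for sx,sy in((-1,-1),(1,-1),(1,1),(-1,1))]
    cv2.polylines(r,[np.array([[150-p[1]*3000,150-p[0]*3000] for p in P]).astype(int)],True,(255,255,255),1)
    R.append(r)
cv2.imwrite("pics/g_rect.png",cv2.resize(np.hstack(R),(780,260)))
E
```

```text
red 186.9 2382.0 [ 0.4667 -0.2452] 10.3
yellow 183.0 3512.0 [ 0.6285 -0.1861] 6.2
blue 170.1 2256.0 [ 0.5536 -0.3789] 12.0
```

View pics/g_rect.png

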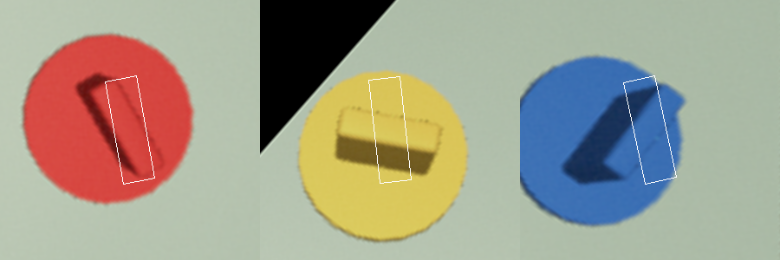

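The silhouette fit got the yaw wrong, so I'll switch to a robust circle fit of the plate plus edge alignment of the fin's top face.

```bash
cat >> lid.py <<'E'
from scipy.optimize import least_squares
def lidfit2(m,im,col,uv0):
    k=cmask(im,col); k=cv2.morphologyEx(k,cv2.MORPH_CLOSE,np.ones((9,9),np.uint8))
    n,l,s,c=cv2.connectedComponentsWithStats(k)
    i=min(range(1,n),key=lambda i:np.hypot(*(c[i]-uv0))+(1e3 if s[i,4]<150 else 0))
    ct=max(cv2.findContours((l==i).astype(np.uint8),cv2.RETR_EXTERNAL,cv2.CHAIN_APPROX_NONE)[0],key=len)[:,0]
    X=np.array([bp(m,u,.003)[:2] for u in ct])
    r=least_squares(lambda p:np.hypot(*(X-p).T)-.036,X.mean(0),loss="soft_l1",f_scale=.0007)
    cen=r.x; rm=rect(m,im,cen); 
    g=cv2.GaussianBlur(rm,(0,0),3).astype(float).sum(2); gx=cv2.Sobel(g,cv2.CV_64F,1,0,ksize=3); gy=cv2.Sobel(g,cv2.CV_64F,0,1,ksize=3)
    best=(-1,)
    t=np.linspace(-.9,.9,25)
    for th in np.radians(np.arange(0,180,1.)):
        d=np.array([np.cos(th),np.sin(th)]);e=np.array([-d[1],d[0]])
        for da in np.arange(-.004,.0041,.001):
            for db in np.arange(-.003,.0031,.001):
                sc=0
                for sg in(-1,1):
                    for A,B,nn in((.02*t[:,None]*d+sg*.006*e,0,e),(.006*t[:,None]*e+sg*.02*d,0,d)):
                        P=A+da*d+db*e; u=np.clip((150-P[:,1]*3000).astype(int),0,299);v=np.clip((150-P[:,0]*3000).astype(int),0,299)
                        sc+=np.minimum(np.abs(gx[v,u]*-nn[1]+gy[v,u]*-nn[0]),60).mean()*(1 if nn is e else .5)
                if sc>best[0]: best=(sc,th,da,db)
    th,da,db=best[1:]; d=np.array([np.cos(th),np.sin(th)]);e=np.array([-d[1],d[0]])
    P=[(da*d+db*e+sx*.02*d+sy*.006*e) for sx,sy in((-1,-1),(1,-1),(1,1),(-1,1))]
    ov=rm.copy(); cv2.polylines(ov,[np.array([[150-p[1]*3000,150-p[0]*3000] for p in P]).astype(int)],True,(255,255,255),1)
    return cen,np.degrees(th),cen+da*d+db*e,np.hstack([rm,ov]),np.median(np.abs(r.fun))
E
python3 - <<'E'
from lid import *
m=camera_model("wrist"); im=cv2.imread("pics/g_w.png")
R=[]
for col,uv in [("red",(301,171)),("yellow",(378,39)),("blue",(417,204))]:
    c,y,f,o,q=lidfit2(m,im,col,uv); print(col,c.round(4),round(y,1),f.round(4),q.round(5)); R.append(o)
cv2.imwrite("pics/g_rect2.png",cv2.resize(np.vstack(R),(390,585)))
E
```

```text
red [ 0.467  -0.2449] 30.0 [ 0.467  -0.2449] 0.00144
yellow [ 0.6295 -0.1859] 78.0 [ 0.6295 -0.1859] 0.00078
blue [ 0.5536 -0.3785] 142.0 [ 0.5528 -0.3779] 0.00099
```

View pics/g_rect2.png

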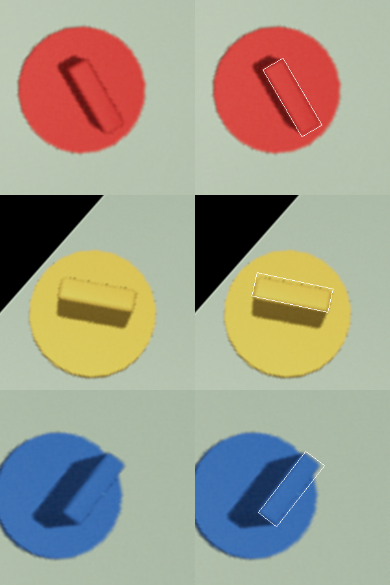

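The fits line up. Red: (0.467,-0.245), fin 30°. Yellow: (0.6295,-0.186), fin 78°. Blue: (0.553,-0.378), fin 142°. Red goes first.

Call:
{"name": "apply_moves", "arguments": {"dp": [[6,-13,-40],[13,-27,-80],[13,-27,-120],[13,-27,-160],[13,-27,-200],[13,-27,-235],[13,-27,-276],[13,-27,-276]], "angular": [[0,0,-0.11],[0,0,-0.22],[0,0,-0.325],[0,0,-0.325],[0,0,-0.325],[0,0,-0.325],[0,0,-0.325],[0,0,-0.325]]}}

```text
clock: 9.65
tool_pos: [0.465, -0.2439, 0.0823]
tcp_rot: [[0.515, -0.008, 0.857], [-0.857, 0.005, 0.515], [-0.009, -1.0, -0.004]]
wrist_force: [0.0, -0.4, 0.3]
gripper_width: 0.998
```

```bash
python3 - <<'E'
from h import *
m,im=shot("wrist","i_w"); o=get_obs(); print(o["tool_pos"],o["tcp_rot"].round(4),o["wrist_force"])
E
```

```text
[ 0.46625033 -0.24456441  0.08534874] [[ 0.5146 -0.0042  0.8574]
 [-0.8574  0.0034  0.5146]
 [-0.0051 -1.     -0.0019]] [0.4352436  0.09055531 0.90348632]
```

View pics/i_w.png

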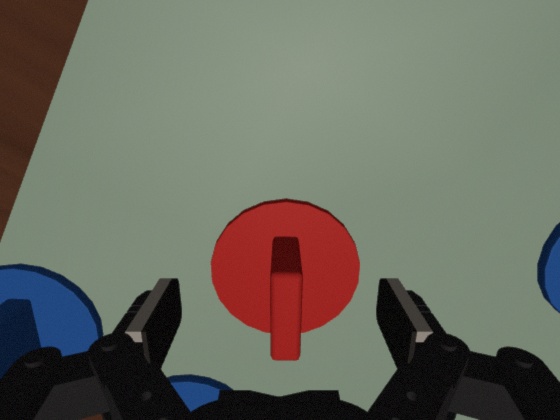

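The fin is upright and centred between the pads (u≈286 against 279). Closing.

Call:
{"name": "apply_moves", "arguments": {"dp": [[0,0,0],[0,0,0],[0,0,0],[0,0,0],[0,0,0],[0,0,0],[0,0,0],[0,0,0]], "angular": [[0,0,0],[0,0,0],[0,0,0],[0,0,0],[0,0,0],[0,0,0],[0,0,0],[0,0,0]], "claw": -1, "force": 80}}

```text
clock: 10.5
tool_pos: [0.4673, -0.2451, 0.0873]
tcp_rot: [[0.513, 0.0, 0.858], [-0.858, 0.001, 0.513], [-0.0, -1.0, 0.001]]
wrist_force: [-1.1, 0.7, 7.0]
gripper_width: 0.118
```

```bash
python3 - <<'E'
from h import *
m,im=shot("wrist","j_w"); o=get_obs(); print(o["tool_pos"],o["tcp_rot"].round(4),o["wrist_force"],o["gripper_width"])
E
```

```text
[ 0.46726597 -0.24513638  0.0872959 ] [[ 5.130e-01  3.000e-04  8.584e-01]
 [-8.584e-01  6.000e-04  5.130e-01]
 [-4.000e-04 -1.000e+00  5.000e-04]] [-1.12407792  1.20460305  6.512654  ] 0.1237149800867879
```

View pics/j_w.png

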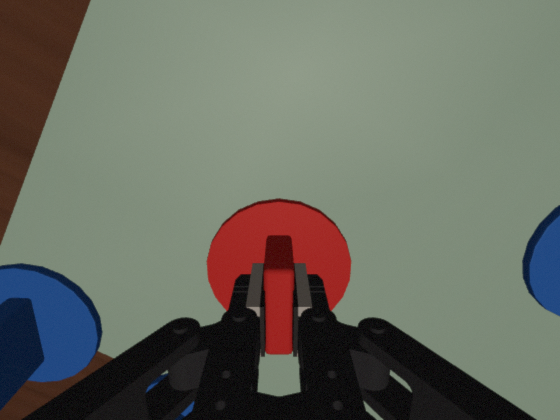

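Call:
{"name": "apply_moves", "arguments": {"dp": [[0,0,30],[0,0,70],[5,25,110],[12,60,120],[20,95,120],[28,130,120],[36,165,120],[44,195,120]], "angular": [[0,0,0],[0,0,0],[0,0,0.14],[0,0,0.28],[0,0,0.42],[0,0,0.56],[0,0,0.7],[0,0,0.84]]}}

```text
clock: 11.35
tool_pos: [0.511, -0.0482, 0.2066]
tcp_rot: [[0.983, -0.002, 0.185], [-0.185, 0.0, 0.983], [-0.002, -1.0, 0.0]]
wrist_force: [0.5, 0.5, -1.4]
gripper_width: 0.127
```

Call:
{"name": "apply_moves", "arguments": {"dp": [[4,13,0],[8,26,0],[8,26,0],[8,26,0]], "angular": [[0,0,0.14],[0,0,0.28],[0,0,0.303],[0,0,0.303]]}}

```text
clock: 11.75
tool_pos: [0.5188, -0.0241, 0.2064]
tcp_rot: [[0.994, -0.002, -0.109], [0.109, -0.0, 0.994], [-0.002, -1.0, 0.0]]
wrist_force: [0.9, -0.3, -1.7]
gripper_width: 0.127
```

```bash
python3 - <<'E'
from h import *
m,im=shot("wrist","k_w"); o=get_obs(); print(o["tool_pos"],o["tcp_rot"].round(4),o["wrist_force"],o["gripper_width"],o["joint_positions"].round(1)); print(np.degrees(np.arctan2(o["tcp_rot"][1,0],o["tcp_rot"][0,0])))
E
```

```text
[ 0.51878359 -0.02441396  0.20645002] [[ 9.942e-01 -1.700e-03 -1.074e-01]
 [ 1.074e-01 -2.000e-04  9.942e-01]
 [-1.700e-03 -1.000e+00 -0.000e+00]] [-0.05295079  0.21481214 -0.78491057] 0.12205684798268823 [ -6.7  19.3  98.2  -0.   62.6 -12.9]
6.164042841901037
```

View pics/k_w.png

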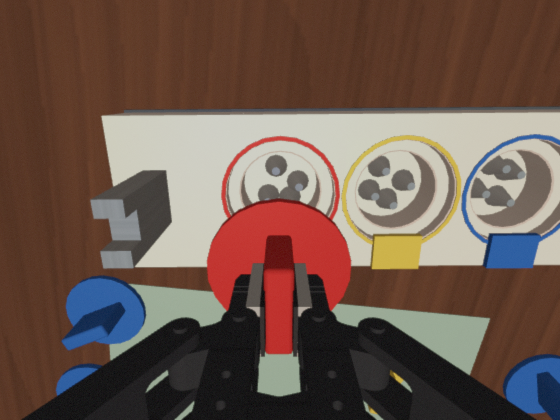

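```bash
python3 - <<'E'
from ring import *
m=camera_model("wrist"); im=cv2.imread("pics/k_w.png")
for col,box in dict(red=(218,132,345,200),yellow=(338,132,466,232),blue=(460,130,560,230)).items():
    p=ringpts(im,col,box); X=np.array([bp(m,u,.045)[:2] for u in p])
    c,r=circfit(X); print(col,len(p),c.round(4),np.median(r).round(5))
E
```

```text
red 847 [ 0.518  -0.0081  0.0392] 0.00075
yellow 1163 [0.6015 0.0009 0.0397] 0.00075
blue 611 [0.6845 0.0107 0.0395] 0.00063
```

Call:
{"name": "apply_moves", "arguments": {"dp": [[0,0,0],[1,1,-10],[1,1,-30],[1,1,-30],[1,1,-30]], "angular": [[0.139,0.0155,0],[0.2775,0.031,0],[0.2775,0.031,0],[0.2775,0.031,0],[0.2775,0.031,0]]}}

```text
clock: 12.3
tool_pos: [0.5199, -0.0234, 0.1768]
tcp_rot: [[0.994, -0.032, -0.104], [0.109, 0.273, 0.956], [-0.002, -0.961, 0.275]]
wrist_force: [-0.3, -0.2, -1.2]
gripper_width: 0.125
```

```bash
cat > st.py <<'E'
from h import *
import sys
d=np.array([.9938,.1115,0]); e=np.array([-.1115,.9938,0])
SEAT=dict(red=[.518,-.0085,.0345],yellow=[.6013,.0007,.0345],blue=[.6845,.0103,.0345])
def lidpose(o,L,col):
    R=o["tcp_rot"]; C=o["tool_pos"]+L*R[:,1]; r=C-np.array(SEAT[col]); n=-R[:,1]
    return (np.array([r@d,r@e,r[2]])*1000).round(1), np.degrees(np.arctan2(-n@e,n[2])).round(1), np.degrees(np.arctan2(n@d,n[2])).round(1)
if __name__=="__main__":
    o=get_obs(); print("lid rel seat d,e,z mm; tilt:",*lidpose(o,float(sys.argv[2]),sys.argv[1])); print(o["clock"],o["tool_pos"].round(4),"F",o["wrist_force"].round(1),"T",o["wrist_torque"].round(2),o["gripper_width"].round(3))
E
python3 st.py red .0873; python3 -c "
from h import *
shot('wrist','l_w')"
```

```text
lid rel seat d,e,z mm; tilt: [ 0.1  9.  58.4] 16.0 0.1Traceback (most recent call last):
  File "st.py", line 9, in <module>
    o=get_obs(); print("lid rel seat d,e,z mm; tilt:",*lidpose(o,float(sys.argv[2]),sys.argv[1])); print(o["clock"],o["tool_pos"].round(4),"F",o["wrist_force"].round(1),"T",o["wrist_torque"].round(2),o["gripper_width"].round(3))
                                                                                                                                                                                                        ^^^^^^^^^^^^^^^^^^^^^^^^
AttributeError: 'float' object has no attribute 'round'
```

View pics/l_w.png

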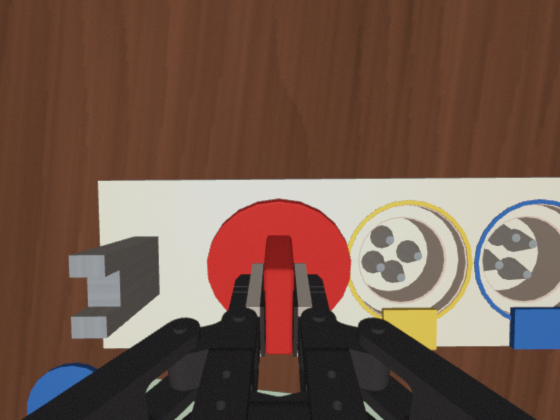

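Call:
{"name": "apply_moves", "arguments": {"dp": [[0,0,-15],[0,0,-30],[0,0,-38],[0,0,-42],[0,0,-45],[0,0,-46.5],[0,0,-46.5]], "angular": [[0,0,0],[0,0,0],[0,0,0],[0,0,0],[0,0,0],[0,0,0],[0,0,0]]}}

```text
clock: 13.05
tool_pos: [0.5201, -0.023, 0.1301]
tcp_rot: [[0.994, -0.032, -0.106], [0.111, 0.274, 0.955], [-0.001, -0.961, 0.276]]
wrist_force: [0.6, 0.2, -1.9]
gripper_width: 0.127
```

```bash
sed -i 's/o\["gripper_width"\].round(3)/round(float(o["gripper_width"]),3)/' st.py; python3 st.py red .0873; python3 -c "
from h import *
shot('wrist','m_w')"
```

```text
lid rel seat d,e,z mm; tilt: [ 0.3  9.4 11.7] 16.0 0.1
13.05 [ 0.5201 -0.023   0.1301] F [ 0.6  0.2 -1.9] T [-0.18 -0.05  0.07] 0.127
```

View pics/m_w.png

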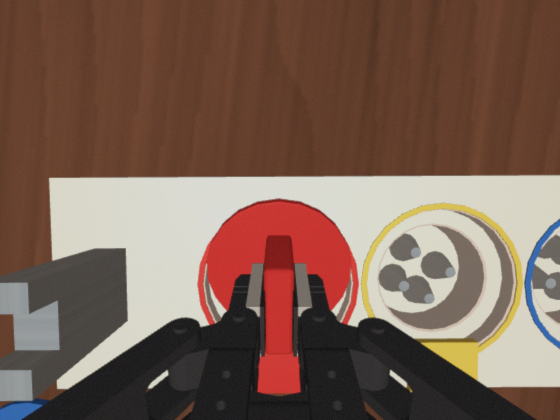

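Clear of contact. Now tuck under the tongue, sliding towards caddy -y.

Call:
{"name": "apply_moves", "arguments": {"dp": [[0.3,-3,-0.4],[0.6,-5.5,-0.8],[0.8,-7.5,-0.8],[1.0,-9.2,-0.8],[1.0,-9.8,-0.8],[1.0,-9.8,-0.8]], "angular": [[0,0,0],[0,0,0],[0,0,0],[0,0,0],[0,0,0],[0,0,0]]}}

```text
clock: 13.7
tool_pos: [0.521, -0.0329, 0.1292]
tcp_rot: [[0.994, -0.032, -0.106], [0.111, 0.274, 0.955], [-0.001, -0.961, 0.276]]
wrist_force: [0.3, 0.5, -1.1]
gripper_width: 0.128
```

```bash
python3 st.py red .0873; python3 -c "
from h import *
shot('wrist','n_w')"
```

```text
lid rel seat d,e,z mm; tilt: [ 0.1 -0.5 10.8] 16.0 0.1
13.7 [ 0.521  -0.0329  0.1292] F [ 0.3  0.5 -1.1] T [-0.23  0.01 -0.03] 0.128
```

View pics/n_w.png

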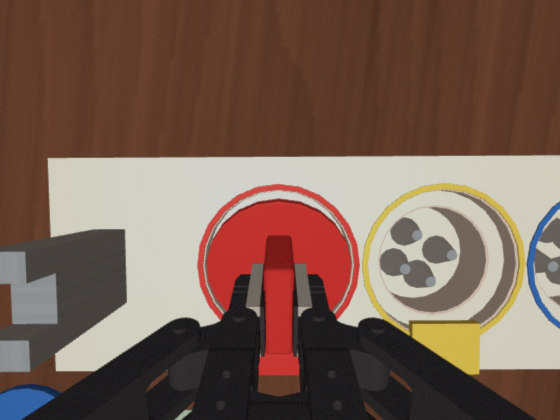

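Call:
{"name": "apply_moves", "arguments": {"dp": [[-0.4,3.2,-0.4],[-0.7,6.5,-1.0],[-1.1,9.7,-1.8],[-1.4,12.9,-2.6],[-1.8,16.0,-3.5],[-2.1,19.2,-4.5],[-2.1,19.2,-4.5]], "angular": [[-0.0347,-0.0039,0],[-0.0694,-0.0078,0],[-0.1041,-0.0117,0],[-0.1388,-0.0156,0],[-0.1735,-0.0195,0],[-0.2081,-0.0234,0],[-0.2081,-0.0234,0]]}}

```text
clock: 14.45
tool_pos: [0.5188, -0.0129, 0.1247]
tcp_rot: [[0.994, -0.009, -0.111], [0.112, 0.069, 0.991], [-0.001, -0.998, 0.069]]
wrist_force: [-0.0, -0.8, -1.0]
gripper_width: 0.12
```

```bash
python3 st.py red .0873
```

```text
lid rel seat d,e,z mm; tilt: [0.1 1.6 3.1] 4.0 0.1
14.45 [ 0.5188 -0.0129  0.1247] F [-0.  -0.8 -1. ] T [-0.03 -0.04  0.01] 0.12
```

Call:
{"name": "apply_moves", "arguments": {"dp": [[-0.2,1.8,-0.9],[-0.4,3.6,-1.8],[-0.5,4.9,-2.6],[-0.5,4.9,-2.9],[-0.5,4.9,-2.9]], "angular": [[-0.023,-0.0026,0],[-0.046,-0.0052,0],[-0.0694,-0.0078,0],[-0.0694,-0.0078,0],[-0.0694,-0.0078,0]]}}

```text
clock: 14.95
tool_pos: [0.5184, -0.0086, 0.1218]
tcp_rot: [[0.994, -0.001, -0.111], [0.111, 0.0, 0.994], [-0.001, -1.0, 0.0]]
wrist_force: [-0.4, 0.2, -1.0]
gripper_width: 0.126
```

```bash
python3 st.py red .0873; python3 -c "
from h import *
shot('wrist','o_w')"
```

```text
lid rel seat d,e,z mm; tilt: [ 0.3 -0.1  0. ] 0.0 0.1
14.95 [ 0.5184 -0.0086  0.1218] F [-0.4  0.2 -1. ] T [0.1  0.04 0.  ] 0.126
```

View pics/o_w.png

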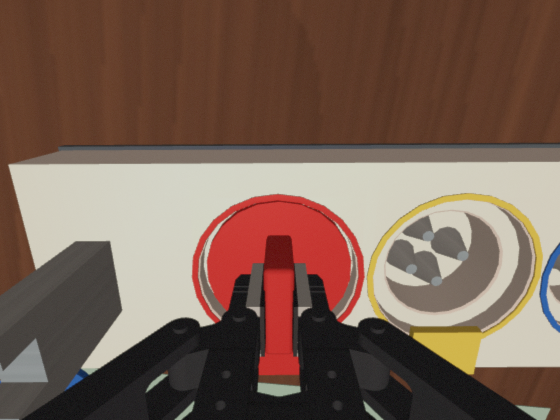

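Call:
{"name": "apply_moves", "arguments": {"dp": [[0,0,-0.5],[0,0,-1],[0,0,-1]], "angular": [[0,0,0],[0,0,0],[0,0,0]]}}

```text
clock: 15.3
tool_pos: [0.5184, -0.0087, 0.1218]
tcp_rot: [[0.994, -0.001, -0.11], [0.11, 0.0, 0.994], [-0.001, -1.0, 0.0]]
wrist_force: [-7.4, 1.7, 12.4]
gripper_width: 0.128
```

Call:
{"name": "apply_moves", "arguments": {"dp": [[0,0,0],[0,0,0],[0,0,0],[0,0,0],[0,0,0],[0,0,30],[0,0,70],[0,0,110]], "angular": [[0,0,0],[0,0,0],[0,0,0],[0,0,0],[0,0,0],[0,0,0],[0,0,0],[0,0,0]], "claw": 0}}

```text
clock: 16.1
tool_pos: [0.5181, -0.0086, 0.232]
tcp_rot: [[0.994, -0.002, -0.111], [0.111, -0.0, 0.994], [-0.002, -1.0, 0.0]]
wrist_force: [1.8, -0.4, 0.5]
gripper_width: 0.5
```

```bash
python3 st.py red .0873; python3 -c "
from h import *
shot('wrist','p_w')"
```

```text
lid rel seat d,e,z mm; tilt: [-1.000e-01 -1.000e-01  1.102e+02] 0.0 0.1
16.1 [ 0.5181 -0.0086  0.232 ] F [ 1.8 -0.4  0.5] T [ 0.04 -0.04  0.02] 0.5
```

View pics/p_w.png

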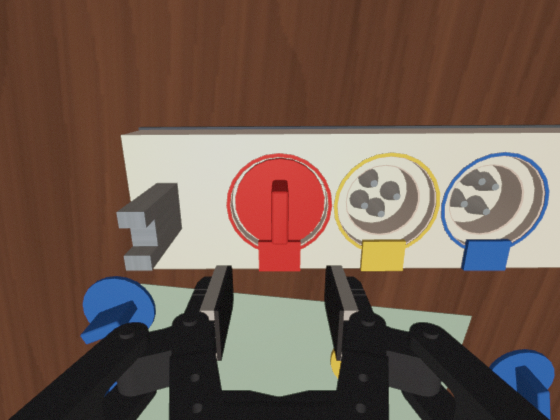

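Red lies flat in its seat under its tongue at (280,203). Yellow is next, and I'll re-measure it first.

Call:
{"name": "apply_moves", "arguments": {"dp": [[0,0,40],[30,-40,70],[60,-85,75],[90,-130,75],[90,-130,75]], "angular": [[0,0,0],[0,0,-0.11],[0,0,-0.22],[0,0,-0.32],[0,0,-0.32]], "claw": 1}}

```text
clock: 16.65
tool_pos: [0.6096, -0.1422, 0.3053]
tcp_rot: [[0.977, -0.001, 0.214], [-0.214, -0.0, 0.977], [-0.001, -1.0, -0.0]]
wrist_force: [0.1, 1.2, -0.4]
gripper_width: 0.997
```

```bash
python3 - <<'E'
from lid import *
import time
m,im=shot("wrist","q_w"); o=get_obs(); print(o["tool_pos"].round(4),np.degrees(np.arctan2(o["tcp_rot"][1,0],o["tcp_rot"][0,0])),o["joint_positions"].round(1))
uv=pj(m,[.6295,-.186,.006]); c,y,f,ov,q=lidfit2(m,im,"yellow",uv); print(uv,c.round(4),y,f.round(4),q)
cv2.imwrite("pics/q_r.png",np.hstack([cv2.resize(im,(400,300)),cv2.resize(ov,(400,300))[:, :]]))
E
```

```text
[ 0.6097 -0.1425  0.3048] -12.204245534107967 [-16.5  27.   73.5  -0.   79.6  -4.3]
[304.40437989 207.40173444] [ 0.629  -0.1848] 81.0 [ 0.6302 -0.184 ] 0.0007619103172098463
```

View pics/q_r.png

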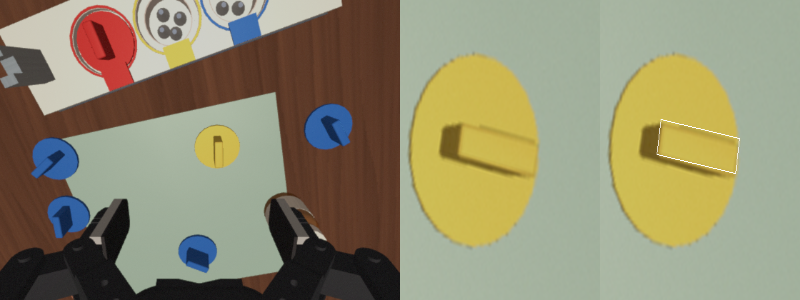

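Call:
{"name": "apply_moves", "arguments": {"dp": [[10,-21,-30],[20,-42.5,-70],[20,-42.5,-110],[20,-42.5,-150],[20,-42.5,-190],[20,-42.5,-218],[20,-42.5,-218],[20,-42.5,-218]], "angular": [[0,0,0.02],[0,0,0.02],[0,0,0.02],[0,0,0.02],[0,0,0.02],[0,0,0.02],[0,0,0.02],[0,0,0.02]]}}

```text
clock: 17.5
tool_pos: [0.6286, -0.181, 0.0886]
tcp_rot: [[0.982, -0.001, 0.188], [-0.188, 0.0, 0.982], [-0.001, -1.0, -0.0]]
wrist_force: [-0.1, -0.6, 0.8]
gripper_width: 0.996
```

```bash
python3 st.py yellow .0873; python3 -c "
from h import *
shot('wrist','r_w')"
```

```text
lid rel seat d,e,z mm; tilt: [   6.8 -183.6  -33.2] 0.0 0.1
17.5 [ 0.6286 -0.181   0.0886] F [-0.1 -0.6  0.8] T [-0.02 -0.    0.01] 0.996
```

View pics/r_w.png

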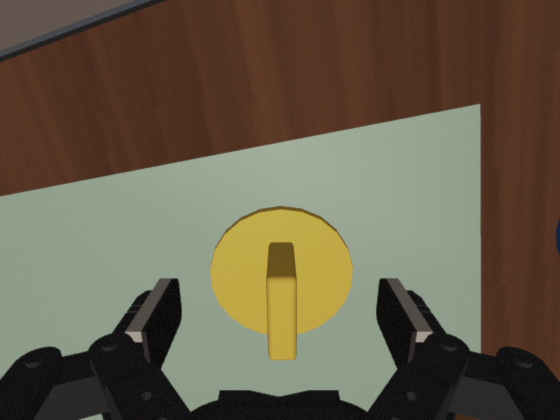

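Call:
{"name": "apply_moves", "arguments": {"dp": [[0.8,-3.5,-1.3],[0.8,-3.5,-1.3],[0.8,-3.5,-1.3]], "angular": [[0,0,0],[0,0,0],[0,0,0]]}}

```text
clock: 17.85
tool_pos: [0.6294, -0.1849, 0.0874]
tcp_rot: [[0.982, -0.0, 0.188], [-0.188, -0.0, 0.982], [0.0, -1.0, -0.0]]
wrist_force: [-0.3, -1.0, 0.3]
gripper_width: 0.999
```

Call:
{"name": "apply_moves", "arguments": {"dp": [[0,0,0],[0,0,0],[0,0,0],[0,0,0],[0,0,0],[0,0,0],[0,0,0],[0,0,0]], "angular": [[0,0,0],[0,0,0],[0,0,0],[0,0,0],[0,0,0],[0,0,0],[0,0,0],[0,0,0]], "claw": -1}}

```text
clock: 18.65
tool_pos: [0.6293, -0.1847, 0.0867]
tcp_rot: [[0.982, -0.001, 0.188], [-0.188, 0.0, 0.982], [-0.001, -1.0, -0.0]]
wrist_force: [-0.1, -0.9, 2.9]
gripper_width: 0.128
```

```bash
python3 st.py yellow .0873; python3 -c "
from h import *
shot('wrist','s_w')"
```

```text
lid rel seat d,e,z mm; tilt: [   7.1 -187.4  -35.1] 0.0 0.0
18.65 [ 0.6293 -0.1847  0.0867] F [-0.1 -0.9  2.9] T [ 0.01 -0.05  0.01] 0.128
```

View pics/s_w.png

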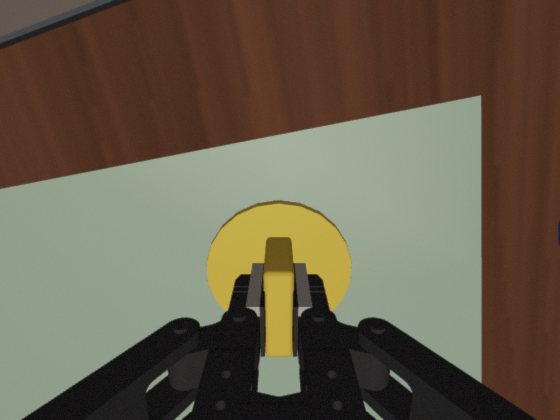

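Call:
{"name": "apply_moves", "arguments": {"dp": [[0,0,30],[0,0,70],[-4,30,110],[-10,65,115],[-16,100,115],[-22,135,115],[-26,171,115],[-26,171,115]], "angular": [[0,0,0],[0,0,0],[0,0,0.08],[0,0,0.16],[0,0,0.24],[0,0,0.3],[0,0,0.3],[0,0,0.3]]}}

```text
clock: 19.5
tool_pos: [0.6025, -0.0099, 0.2012]
tcp_rot: [[0.993, -0.002, -0.114], [0.114, 0.001, 0.993], [-0.002, -1.0, 0.001]]
wrist_force: [0.6, -1.5, -2.4]
gripper_width: 0.126
```

Call:
{"name": "apply_moves", "arguments": {"dp": [[0,0,0],[0,0,-10],[0,0,-25],[0,0,-25],[0,0,-25]], "angular": [[0.139,0.0155,0],[0.2775,0.031,0],[0.2775,0.031,0],[0.2775,0.031,0],[0.2775,0.031,0]]}}

```text
clock: 20.0
tool_pos: [0.603, -0.0135, 0.176]
tcp_rot: [[0.994, -0.033, -0.106], [0.111, 0.271, 0.956], [-0.003, -0.962, 0.273]]
wrist_force: [-0.7, 0.3, -0.7]
gripper_width: 0.127
```

```bash
python3 st.py yellow .0867; python3 -c "
from h import *
shot('wrist','t_w')"
```

```text
lid rel seat d,e,z mm; tilt: [-0.1  9.3 58.1] 15.8 0.1
20.0 [ 0.603  -0.0135  0.176 ] F [-0.7  0.3 -0.7] T [-0.21  0.   -0.03] 0.127
```

View pics/t_w.png

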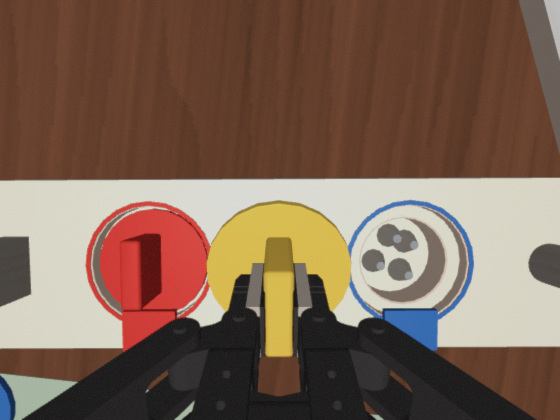

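Call:
{"name": "apply_moves", "arguments": {"dp": [[0,0,-15],[0,0,-30],[0,0,-38],[0,0,-42],[0,0,-45],[0,0,-46.6],[0,0,-46.6]], "angular": [[0,0,0],[0,0,0],[0,0,0],[0,0,0],[0,0,0],[0,0,0],[0,0,0]]}}

```text
clock: 20.75
tool_pos: [0.6033, -0.0137, 0.1301]
tcp_rot: [[0.994, -0.031, -0.106], [0.111, 0.274, 0.955], [-0.001, -0.961, 0.275]]
wrist_force: [-0.5, 0.4, -1.4]
gripper_width: 0.135
```

```bash
python3 st.py yellow .0867; python3 -c "
from h import *
shot('wrist','u_w')"
```

```text
lid rel seat d,e,z mm; tilt: [ 0.3  9.3 12.2] 16.0 0.0
20.75 [ 0.6033 -0.0137  0.1301] F [-0.5  0.4 -1.4] T [-0.15  0.02  0.06] 0.135
```

View pics/u_w.png

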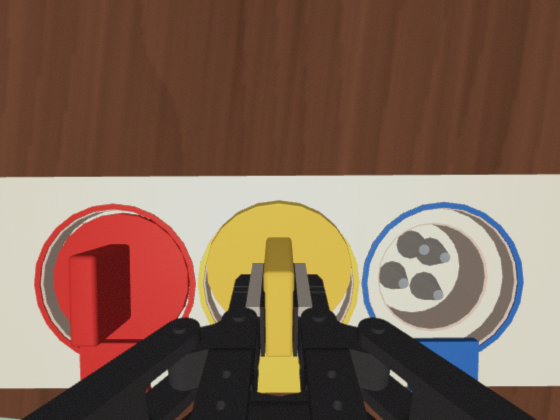

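Call:
{"name": "apply_moves", "arguments": {"dp": [[0.2,-1.5,-1.3],[0.4,-4,-1.4],[0.7,-6.5,-1.4],[1.0,-8.8,-1.4],[1.1,-9.8,-1.4],[1.1,-9.8,-1.4]], "angular": [[0,0,0],[0,0,0],[0,0,0],[0,0,0],[0,0,0],[0,0,0]]}}

```text
clock: 21.4
tool_pos: [0.6043, -0.0237, 0.1285]
tcp_rot: [[0.994, -0.032, -0.106], [0.111, 0.274, 0.955], [-0.001, -0.961, 0.276]]
wrist_force: [0.2, -0.2, -2.0]
gripper_width: 0.122
```

```bash
python3 st.py yellow .0867
```

```text
lid rel seat d,e,z mm; tilt: [ 0.2 -0.6 10.7] 16.0 0.1
21.4 [ 0.6043 -0.0237  0.1285] F [ 0.2 -0.2 -2. ] T [-0.29 -0.04 -0.03] 0.122
```

Call:
{"name": "apply_moves", "arguments": {"dp": [[-0.4,3.2,-0.4],[-0.7,6.4,-1.0],[-1.1,9.5,-1.8],[-1.4,12.6,-2.6],[-1.8,15.6,-3.5],[-2.1,18.6,-4.5],[-2.1,18.6,-4.5]], "angular": [[-0.0347,-0.0039,0],[-0.0694,-0.0078,0],[-0.1041,-0.0117,0],[-0.1388,-0.0156,0],[-0.1735,-0.0195,0],[-0.2081,-0.0234,0],[-0.2081,-0.0234,0]]}}

```text
clock: 22.1
tool_pos: [0.6021, -0.0041, 0.124]
tcp_rot: [[0.994, -0.009, -0.111], [0.112, 0.069, 0.991], [-0.001, -0.998, 0.069]]
wrist_force: [-0.6, -0.3, -1.7]
gripper_width: 0.127
```

```bash
python3 st.py yellow .0867
```

```text
lid rel seat d,e,z mm; tilt: [0.1 1.1 3. ] 4.0 0.1
22.1 [ 0.6021 -0.0041  0.124 ] F [-0.6 -0.3 -1.7] T [-0.   -0.02 -0.02] 0.127
```

Call:
{"name": "apply_moves", "arguments": {"dp": [[-0.2,1.8,-0.9],[-0.4,3.6,-1.8],[-0.5,5.0,-2.6],[-0.5,5.0,-3.2],[-0.5,5.0,-3.5],[-0.5,5.0,-3.5]], "angular": [[-0.023,-0.0026,0],[-0.046,-0.0052,0],[-0.0694,-0.0078,0],[-0.0694,-0.0078,0],[-0.0694,-0.0078,0],[-0.0694,-0.0078,0]]}}

```text
clock: 22.7
tool_pos: [0.6018, 0.0003, 0.1212]
tcp_rot: [[0.994, -0.001, -0.111], [0.111, 0.0, 0.994], [-0.0, -1.0, 0.0]]
wrist_force: [-3.7, 2.1, 6.2]
gripper_width: 0.126
```

```bash
python3 st.py yellow .0867
```

```text
lid rel seat d,e,z mm; tilt: [ 0.4 -0.5 -0. ] 0.0 0.0
22.7 [6.018e-01 3.000e-04 1.212e-01] F [-3.7  2.1  6.2] T [0.18 0.53 0.03] 0.126
```

Seated with light contact. Release and rise.

Call:
{"name": "apply_moves", "arguments": {"dp": [[0,0,0],[0,0,0],[0,0,0],[0,0,0],[0,0,0],[0,0,30],[0,0,70],[0,0,110]], "angular": [[0,0,0],[0,0,0],[0,0,0],[0,0,0],[0,0,0],[0,0,0],[0,0,0],[0,0,0]], "claw": 0}}

```text
clock: 23.5
tool_pos: [0.6014, 0.0001, 0.2316]
tcp_rot: [[0.994, -0.002, -0.111], [0.111, -0.0, 0.994], [-0.002, -1.0, 0.0]]
wrist_force: [1.0, -0.8, -0.4]
gripper_width: 0.499
```

```bash
python3 st.py yellow .0867; python3 -c "
from h import *
shot('wrist','v_w')"
```

```text
lid rel seat d,e,z mm; tilt: [-1.000e-01 -6.000e-01  1.104e+02] 0.0 0.1
23.5 [6.014e-01 1.000e-04 2.316e-01] F [ 1.  -0.8 -0.4] T [-0.    0.    0.02] 0.499
```

View pics/v_w.png

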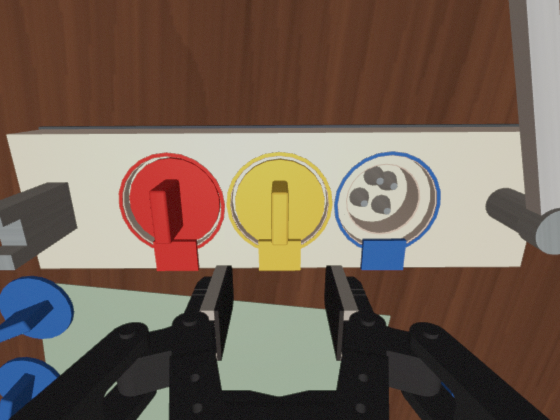

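Yellow seated flat under its tongue (280,200). Now to the right-hand blue lid.

Call:
{"name": "apply_moves", "arguments": {"dp": [[0,-15,40],[-8,-60,70],[-16,-105,74],[-24,-150,74],[-32,-195,74],[-40,-240,74],[-50,-285,74],[-60,-330,74]], "angular": [[0,0,0.08],[0,0,0.2],[0,0,0.32],[0,0,0.44],[0,0,0.56],[0,0,0.68],[0,0,0.796],[0,0,0.796]], "claw": 1}}

```text
clock: 24.35
tool_pos: [0.541, -0.3317, 0.3044]
tcp_rot: [[0.613, -0.001, -0.79], [0.79, -0.001, 0.613], [-0.001, -1.0, -0.0]]
wrist_force: [0.5, 0.0, 1.1]
gripper_width: 1.004
```

Call:
{"name": "apply_moves", "arguments": {"dp": [[0,0,0],[0,0,0]], "angular": [[0,0,0],[0,0,0]]}}

```text
clock: 24.55
tool_pos: [0.5413, -0.3306, 0.3041]
tcp_rot: [[0.618, -0.001, -0.786], [0.786, -0.0, 0.618], [-0.001, -1.0, 0.0]]
wrist_force: [0.3, 0.6, -0.6]
gripper_width: 0.998
```

```bash
python3 - <<'E'
from lid import *
m,im=shot("wrist","w_w"); o=get_obs(); print(o["tool_pos"].round(4),np.degrees(np.arctan2(o["tcp_rot"][1,0],o["tcp_rot"][0,0])),o["joint_positions"].round(1))
uv=pj(m,[.5536,-.3785,.006]); c,y,f,ov,q=lidfit2(m,im,"blue",uv); print(uv,c.round(4),y,f.round(4),q)
cv2.imwrite("pics/w_r.png",np.hstack([cv2.resize(im,(400,300)),cv2.resize(ov[:,300:],(300,300))]))
E
```

```text
[ 0.5417 -0.3296  0.3042] 51.93808020752795 [-34.6  28.1  72.   -0.   79.9 -86.5]
[251.77735993 208.51941414] [ 0.5548 -0.3774] 141.0 [ 0.5542 -0.3782] 0.0010150665570923326
```

View pics/w_r.png

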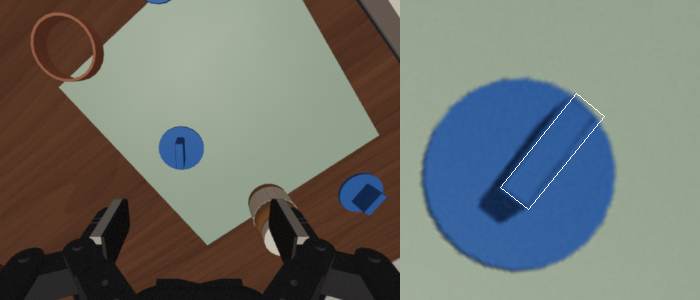

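Call:
{"name": "apply_moves", "arguments": {"dp": [[6,-24,-30],[12.6,-48.2,-70],[12.6,-48.2,-110],[12.6,-48.2,-150],[12.6,-48.2,-190],[12.6,-48.2,-217],[12.6,-48.2,-217],[12.6,-48.2,-217]], "angular": [[0,0,-0.015],[0,0,-0.015],[0,0,-0.015],[0,0,-0.015],[0,0,-0.015],[0,0,-0.015],[0,0,-0.015],[0,0,-0.015]]}}

```text
clock: 25.4
tool_pos: [0.5551, -0.3773, 0.0886]
tcp_rot: [[0.627, -0.0, -0.779], [0.779, -0.001, 0.627], [-0.001, -1.0, -0.001]]
wrist_force: [-0.2, 0.5, 0.3]
gripper_width: 1.001
```

```bash
python3 st.py blue .0873; python3 -c "
from h import *
shot('wrist','x_w')"
```

```text
lid rel seat d,e,z mm; tilt: [-171.8 -370.9  -33.2] -0.1 0.0
25.4 [ 0.5551 -0.3773  0.0886] F [-0.2  0.5  0.3] T [-0.04  0.02 -0.01] 1.001
```

View pics/x_w.png

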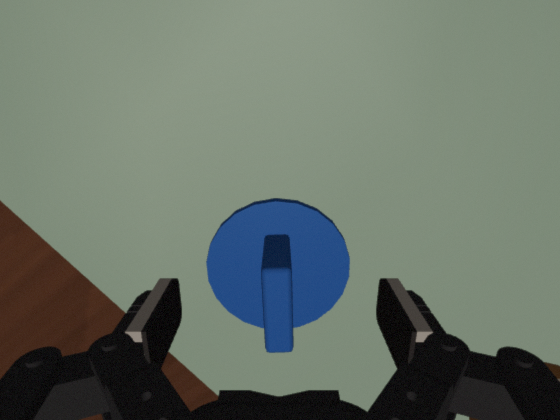

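Well aligned. Lower 1.3 mm and close.

Call:
{"name": "apply_moves", "arguments": {"dp": [[0,0,-1.3],[0,0,-1.3],[0,0,-1.3],[0,0,-1.3],[0,0,-1.3],[0,0,-1.3],[0,0,-1.3],[0,0,-1.3]], "angular": [[0,0,0],[0,0,0],[0,0,0],[0,0,0],[0,0,0],[0,0,0],[0,0,0],[0,0,0]], "claw": -1}}

```text
clock: 26.25
tool_pos: [0.5544, -0.3782, 0.0867]
tcp_rot: [[0.628, -0.0, -0.778], [0.778, -0.001, 0.628], [-0.001, -1.0, -0.001]]
wrist_force: [-0.6, 0.7, 5.5]
gripper_width: 0.126
```

```bash
python3 st.py blue .0873; python3 -c "
from h import *
shot('wrist','y_w')"
```

```text
lid rel seat d,e,z mm; tilt: [-172.6 -371.7  -35.1] -0.1 0.0
26.25 [ 0.5544 -0.3782  0.0867] F [-0.6  0.7  5.5] T [ 0.1   0.1  -0.01] 0.126
```

View pics/y_w.png

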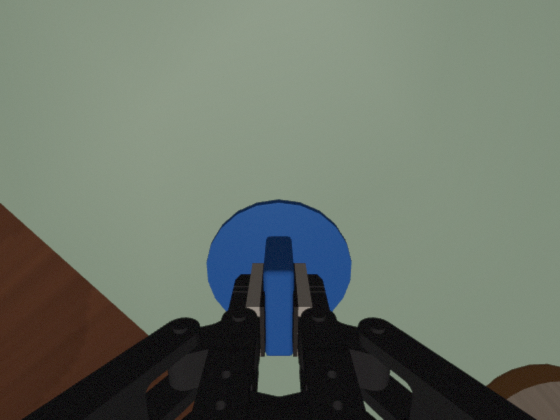

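Call:
{"name": "apply_moves", "arguments": {"dp": [[0,0,30],[0,10,75],[8,50,110],[20,90,115],[32,130,115],[44,170,115],[58,210,115],[72,250,115]], "angular": [[0,0,0],[0,0,0],[0,0,-0.13],[0,0,-0.26],[0,0,-0.39],[0,0,-0.52],[0,0,-0.65],[0,0,-0.78]]}}

```text
clock: 27.1
tool_pos: [0.6264, -0.1264, 0.2008]
tcp_rot: [[0.994, -0.002, -0.106], [0.106, 0.0, 0.994], [-0.002, -1.0, 0.0]]
wrist_force: [0.5, -0.9, -1.5]
gripper_width: 0.13
```

Call:
{"name": "apply_moves", "arguments": {"dp": [[20,42,0],[40,84,0],[59.7,124,0],[59.7,124,0],[59.7,124,0]], "angular": [[0,0,0],[0,0,0],[0,0,0],[0,0,0],[0,0,0]]}}

```text
clock: 27.6
tool_pos: [0.6859, -0.0032, 0.2002]
tcp_rot: [[0.994, -0.002, -0.113], [0.113, -0.0, 0.994], [-0.002, -1.0, 0.0]]
wrist_force: [0.2, -0.6, -1.5]
gripper_width: 0.121
```

Call:
{"name": "apply_moves", "arguments": {"dp": [[0,0,0],[0,0,-10],[0,0,-25],[0,0,-25],[0,0,-25]], "angular": [[0.139,0.0155,0],[0.2775,0.031,0],[0.2775,0.031,0],[0.2775,0.031,0],[0.2775,0.031,0]]}}

```text
clock: 28.1
tool_pos: [0.6857, -0.0042, 0.1758]
tcp_rot: [[0.994, -0.032, -0.107], [0.112, 0.271, 0.956], [-0.002, -0.962, 0.273]]
wrist_force: [-0.7, 1.0, -2.1]
gripper_width: 0.12
```

```bash
python3 st.py blue .0867; python3 -c "
from h import *
shot('wrist','z_w')"
```

```text
lid rel seat d,e,z mm; tilt: [-0.6  9.1 57.9] 15.8 0.1
28.1 [ 0.6857 -0.0042  0.1758] F [-0.7  1.  -2.1] T [-0.17 -0.02  0.05] 0.12
```

View pics/z_w.png

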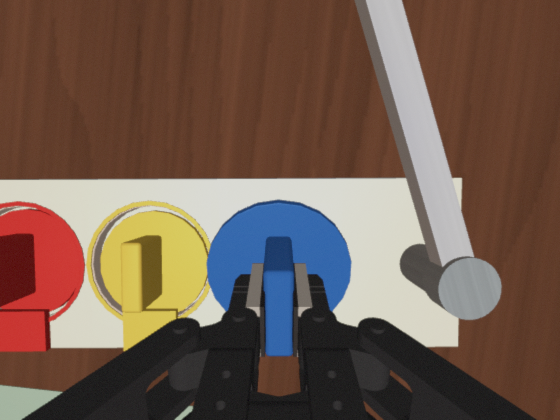

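Call:
{"name": "apply_moves", "arguments": {"dp": [[0.5,0,-15],[0.5,0,-30],[0.5,0,-38],[0.5,0,-42],[0.5,0,-45],[0.5,0,-46.8],[0.5,0,-46.8]], "angular": [[0,0,0],[0,0,0],[0,0,0],[0,0,0],[0,0,0],[0,0,0],[0,0,0]]}}

```text
clock: 28.85
tool_pos: [0.6866, -0.0041, 0.1296]
tcp_rot: [[0.994, -0.031, -0.107], [0.112, 0.274, 0.955], [-0.001, -0.961, 0.275]]
wrist_force: [-0.2, -0.3, -1.7]
gripper_width: 0.126
```

```bash
python3 st.py blue .0867; python3 -c "
from h import *
shot('wrist','za_w')"
```

```text
lid rel seat d,e,z mm; tilt: [ 0.4  9.4 11.7] 16.0 0.0
28.85 [ 0.6866 -0.0041  0.1296] F [-0.2 -0.3 -1.7] T [-0.19  0.    0.  ] 0.126
```

View pics/za_w.png

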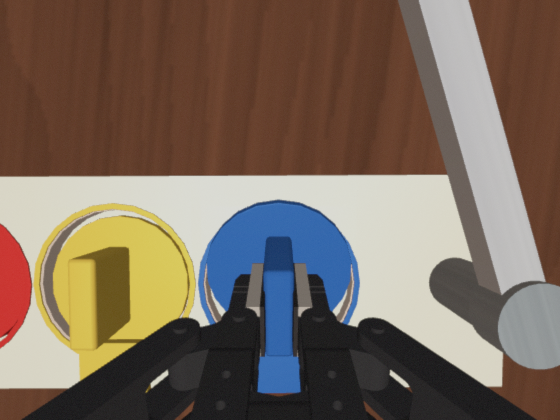

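Call:
{"name": "apply_moves", "arguments": {"dp": [[0.0,-1.5,-0.8],[0.2,-4,-0.9],[0.4,-6.5,-0.9],[0.7,-8.8,-0.9],[0.8,-9.9,-0.9],[0.8,-9.9,-0.9]], "angular": [[0,0,0],[0,0,0],[0,0,0],[0,0,0],[0,0,0],[0,0,0]]}}

```text
clock: 29.5
tool_pos: [0.6873, -0.0142, 0.1285]
tcp_rot: [[0.994, -0.031, -0.107], [0.112, 0.274, 0.955], [-0.001, -0.961, 0.276]]
wrist_force: [-0.1, 0.2, -1.1]
gripper_width: 0.127
```

```bash
python3 st.py blue .0867
```

```text
lid rel seat d,e,z mm; tilt: [-0.  -0.8 10.7] 16.0 0.0
29.5 [ 0.6873 -0.0142  0.1285] F [-0.1  0.2 -1.1] T [-0.19 -0.07 -0.01] 0.127
```

Call:
{"name": "apply_moves", "arguments": {"dp": [[-0.4,3.2,-0.4],[-0.7,6.4,-1.0],[-1.1,9.6,-1.8],[-1.4,12.7,-2.6],[-1.8,15.7,-3.5],[-2.1,18.7,-4.5],[-2.1,18.7,-4.5]], "angular": [[-0.0347,-0.0039,0],[-0.0694,-0.0078,0],[-0.1041,-0.0117,0],[-0.1388,-0.0156,0],[-0.1735,-0.0195,0],[-0.2081,-0.0234,0],[-0.2081,-0.0234,0]]}}

```text
clock: 30.2
tool_pos: [0.6851, 0.0056, 0.124]
tcp_rot: [[0.994, -0.009, -0.113], [0.113, 0.069, 0.991], [-0.001, -0.998, 0.069]]
wrist_force: [0.1, 0.6, -1.5]
gripper_width: 0.126
```

```bash
python3 st.py blue .0867
```

```text
lid rel seat d,e,z mm; tilt: [-0.   1.3  3. ] 4.0 0.1
30.2 [0.6851 0.0056 0.124 ] F [ 0.1  0.6 -1.5] T [-0.04 -0.03  0.01] 0.126
```

Call:
{"name": "apply_moves", "arguments": {"dp": [[-0.2,1.8,-0.9],[-0.4,3.6,-1.8],[-0.5,4.8,-2.6],[-0.5,4.8,-3.2],[-0.5,4.8,-3.5],[-0.5,4.8,-3.5]], "angular": [[-0.023,-0.0026,0],[-0.046,-0.0052,0],[-0.0694,-0.0078,0],[-0.0694,-0.0078,0],[-0.0694,-0.0078,0],[-0.0694,-0.0078,0]]}}

```text
clock: 30.8
tool_pos: [0.6848, 0.0097, 0.1211]
tcp_rot: [[0.994, -0.0, -0.112], [0.112, 0.0, 0.994], [-0.0, -1.0, 0.0]]
wrist_force: [-2.0, 2.3, 5.4]
gripper_width: 0.126
```

```bash
python3 st.py blue .0867
```

```text
lid rel seat d,e,z mm; tilt: [ 0.3 -0.6 -0.1] 0.0 0.0
30.8 [0.6848 0.0097 0.1211] F [-2.   2.3  5.4] T [0.27 0.42 0.  ] 0.126
```

Call:
{"name": "apply_moves", "arguments": {"dp": [[0,0,0],[0,0,0],[0,0,0],[0,0,0],[0,0,0],[0,0,30],[0,0,70],[0,0,110]], "angular": [[0,0,0],[0,0,0],[0,0,0],[0,0,0],[0,0,0],[0,0,0],[0,0,0],[0,0,0]], "claw": 0}}

```text
clock: 31.6
tool_pos: [0.6845, 0.0095, 0.2316]
tcp_rot: [[0.994, -0.002, -0.112], [0.112, -0.0, 0.994], [-0.002, -1.0, 0.0]]
wrist_force: [0.7, -0.2, 0.4]
gripper_width: 0.498
```

Call:
{"name": "apply_moves", "arguments": {"dp": [[-40,-20,40],[-80,-40,80],[-90,-45,90],[-90,-45,90]], "angular": [[0,0,0],[0,0,0],[0,0,0],[0,0,0]]}}

```text
clock: 32.0
tool_pos: [0.5935, -0.0367, 0.3251]
tcp_rot: [[0.994, 0.006, -0.11], [0.11, -0.001, 0.994], [0.005, -1.0, -0.002]]
wrist_force: [0.0, -0.1, 0.5]
gripper_width: 0.499
```

```bash
python3 st.py blue .0867; python3 -c "
from h import *
shot('wrist','zb_w')"
```

```text
lid rel seat d,e,z mm; tilt: [-95.2 -36.7 203.9] -0.1 -0.3
32.0 [ 0.5935 -0.0367  0.3251] F [ 0.  -0.1  0.5] T [ 0.04 -0.01 -0.02] 0.499
```

View pics/zb_w.png

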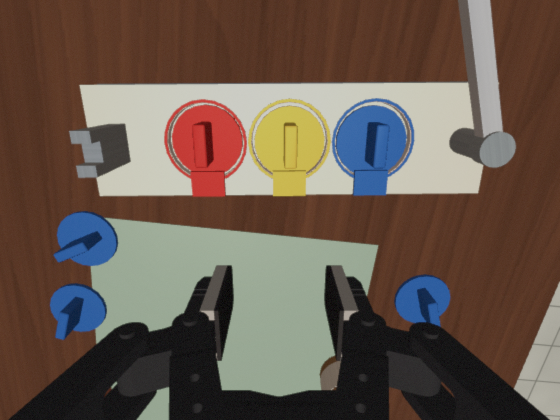

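All three lids are flat in their own wells (red (204,142), yellow (290,142), blue (375,140)). Next I look for the open bar's tab.

Call:
{"name": "apply_moves", "arguments": {"dp": [[5,40,0],[10,85,0],[16,130,0],[22,175,-5],[30,220,-10],[38,265,-15],[48,310,-15],[56,337,-15]], "angular": [[0,0,0.04],[0,0,0.08],[0,0,0.12],[0,0,0.16],[0,0,0.2],[0,0,0.25],[0,0,0.3],[0,0,0.3]]}}

```text
clock: 32.85
tool_pos: [0.6504, 0.3056, 0.3029]
tcp_rot: [[0.915, -0.003, -0.404], [0.404, -0.001, 0.915], [-0.003, -1.0, 0.0]]
wrist_force: [-0.2, -0.5, -0.3]
gripper_width: 0.496
```

Call:
{"name": "apply_moves", "arguments": {"dp": [[0,0,0],[0,0,0]], "angular": [[0,0,0],[0,0,0]]}}

```text
clock: 33.05
tool_pos: [0.6506, 0.3023, 0.3033]
tcp_rot: [[0.916, -0.003, -0.401], [0.401, -0.001, 0.916], [-0.003, -1.0, -0.0]]
wrist_force: [0.4, -0.2, 0.8]
gripper_width: 0.502
```

```bash
python3 st.py blue .0867; python3 - <<'E'
from h import *
m,im=shot('wrist','zc_w')
H=np.array([.774,.020])
for g in (1.2,1.27,1.34):
    a=np.radians(186.4)-g; u=np.array([np.cos(a),np.sin(a)]); v=np.array([-u[1],u[0]])
    print(g,[pj(m,[*(H+u*l+v*b),.148]).round(0).tolist() for l,b in((.299,-.006),(.299,.006),(.325,.006),(.325,-.006))])
k=cv2.inRange(cv2.cvtColor(im,cv2.COLOR_BGR2HSV),(8,170,60),(18,255,255)); n,l,s,c=cv2.connectedComponentsWithStats(k)
for i in range(1,n):
    if s[i,4]>50:print(s[i],c[i])
E
```

```text
lid rel seat d,e,z mm; tilt: [ -1.4 293.9 182.1] -0.1 0.2
33.05 [0.6506 0.3023 0.3033] F [ 0.4 -0.2  0.8] T [-0.02  0.01 -0.05] 0.502
1.2 [[257.0, 232.0], [240.0, 233.0], [236.0, 198.0], [254.0, 197.0]]
1.27 [[287.0, 232.0], [270.0, 232.0], [270.0, 196.0], [287.0, 196.0]]
1.34 [[317.0, 233.0], [300.0, 232.0], [303.0, 197.0], [321.0, 198.0]]
[272 183  17  12 198] [280.         188.63636364]
```

View pics/zc_w.png

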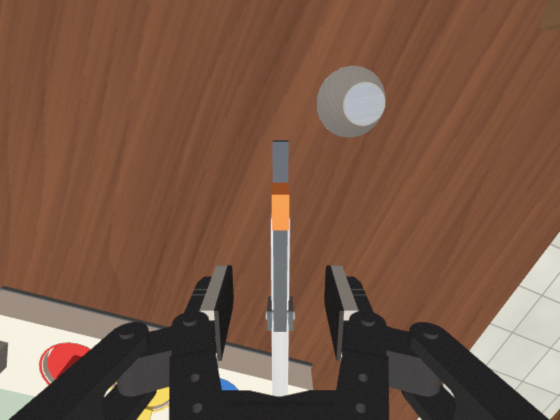

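The tab is at (280,213), which matches a gate angle of about 1.275. I descend, pinch, and lift the latch 0.2 rad.

Call:
{"name": "apply_moves", "arguments": {"dp": [[0,2,-30],[0,4,-60],[0,4,-90],[0,4,-110],[0,4,-118.5],[0,4,-118.5],[0,4,-118.5]], "angular": [[0,0,0],[0,0,0],[0,0,0],[0,0,0],[0,0,0],[0,0,0],[0,0,0]]}}

```text
clock: 33.8
tool_pos: [0.6511, 0.3052, 0.1885]
tcp_rot: [[0.917, 0.001, -0.4], [0.4, 0.0, 0.917], [0.001, -1.0, -0.0]]
wrist_force: [1.2, 0.3, 0.8]
gripper_width: 0.499
```

Call:
{"name": "apply_moves", "arguments": {"dp": [[0,0,0],[0,0,0],[0,0,0],[0,0,0],[0,0,0],[0,0,0]], "angular": [[0,0,0],[0,0,0],[0,0,0],[0,0,0],[0,0,0],[0,0,0]], "claw": -1, "force": 60}}

```text
clock: 34.4
tool_pos: [0.6509, 0.3056, 0.1882]
tcp_rot: [[0.916, 0.001, -0.4], [0.4, 0.0, 0.916], [0.001, -1.0, -0.0]]
wrist_force: [-1.3, -0.2, 6.8]
gripper_width: 0.128
```

```bash
python3 st.py blue .0867; python3 -c "
from h import *
shot('wrist','zd_w'); o=get_obs(); print(o['tcp_rot'].round(4))"
```

```text
lid rel seat d,e,z mm; tilt: [ -0.4 297.2  67. ] 0.0 -0.0
34.4 [0.6509 0.3056 0.1882] F [-1.3 -0.2  6.8] T [-0.14  0.19 -0.17] 0.128
[[ 9.164e-01  8.000e-04 -4.003e-01]
 [ 4.003e-01  2.000e-04  9.164e-01]
 [ 8.000e-04 -1.000e+00 -1.000e-04]]
```

View pics/zd_w.png

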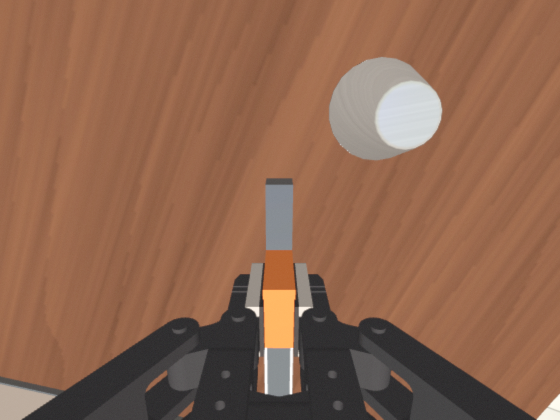

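Call:
{"name": "apply_moves", "arguments": {"dp": [[1.6,-3.8,5.5],[3.4,-7.8,10.8],[5.3,-12.1,15.8],[7.2,-16.6,20.7],[7.2,-16.6,20.7],[7.2,-16.6,20.7]], "angular": [[0.0458,0.02,0],[0.0916,0.04,0],[0.1375,0.06,0],[0.1833,0.0801,0],[0.1833,0.0801,0],[0.1833,0.0801,0]]}}

```text
clock: 35.05
tool_pos: [0.6578, 0.2891, 0.2079]
tcp_rot: [[0.916, -0.08, -0.392], [0.401, 0.182, 0.898], [-0.0, -0.98, 0.199]]
wrist_force: [-1.1, 1.4, 2.4]
gripper_width: 0.129
```

```bash
python3 - <<'E'
from h import *
o=get_obs(); p=o["tool_pos"]; R=o["tcp_rot"]; print(p.round(4),R.round(4).tolist(),o["wrist_force"].round(1),o["gripper_width"])
ang=np.degrees(np.arctan2(R[1,0],R[0,0])); g=np.radians(96.4-ang); print(ang,g)
v=(p[:2]-[.774,.020])*1000; print(v,np.degrees(np.arctan2(v[1],v[0])))
def rows(v,G):
    for q in G: print(round(q,3),(np.array([[np.cos(q),-np.sin(q)],[np.sin(q),np.cos(q)]])@v-v).round(1).tolist())
rows(v,np.linspace(.085,.68,8)); q=.68; w=np.array([[np.cos(q),-np.sin(q)],[np.sin(q),np.cos(q)]])@v
rows(w,np.linspace(.08,.56,7))
E
```

```text
[0.6578 0.2891 0.2079] [[0.9163, -0.0799, -0.3925], [0.4005, 0.1817, 0.8981], [-0.0004, -0.9801, 0.1985]] [-1.1  1.4  2.4] 0.12894688443751226
23.61229720393091 1.2703850687544884
[-116.16083134  269.14785598] 113.3444206476388
0.085 [-22.4, -10.8]
0.17 [-43.9, -23.5]
0.255 [-64.1, -38.0]
0.34 [-83.1, -54.1]
0.425 [-100.6, -71.8]
0.51 [-116.6, -91.0]
0.595 [-130.9, -111.4]
0.68 [-143.4, -132.9]
0.08 [-10.1, -21.2]
0.16 [-18.4, -43.1]
0.24 [-24.9, -65.6]
0.32 [-29.7, -88.6]
0.4 [-32.6, -111.8]
0.48 [-33.6, -135.3]
0.56 [-32.7, -158.7]
```

Call:
{"name": "apply_moves", "arguments": {"dp": [[-22.4,-10.8,0],[-43.9,-23.5,0],[-64.1,-38.0,0],[-83.1,-54.1,0],[-100.6,-71.8,0],[-116.6,-91.0,0],[-130.9,-111.4,0],[-143.4,-132.9,0]], "angular": [[0,0,0.085],[0,0,0.17],[0,0,0.255],[0,0,0.34],[0,0,0.425],[0,0,0.51],[0,0,0.595],[0,0,0.68]]}}

```text
clock: 35.85
tool_pos: [0.5142, 0.1551, 0.2078]
tcp_rot: [[0.457, -0.175, -0.872], [0.889, 0.089, 0.448], [-0.001, -0.981, 0.196]]
wrist_force: [11.8, -5.3, -5.6]
gripper_width: 0.131
```

Call:
{"name": "apply_moves", "arguments": {"dp": [[-10.1,-21.2,0],[-18.4,-43.1,0],[-24.9,-65.6,0],[-29.7,-88.6,0],[-32.6,-111.8,0],[-33.6,-135.3,0],[-32.7,-158.7,0],[-32.7,-158.7,0]], "angular": [[0,0,0.08],[0,0,0.16],[0,0,0.24],[0,0,0.32],[0,0,0.4],[0,0,0.48],[0,0,0.56],[0,0,0.56]]}}

```text
clock: 36.65
tool_pos: [0.4828, -0.0045, 0.2078]
tcp_rot: [[-0.083, -0.194, -0.977], [0.997, -0.018, -0.081], [-0.002, -0.981, 0.195]]
wrist_force: [10.5, 2.8, -6.4]
gripper_width: 0.133
```

```bash
python3 - <<'E'
from h import *
m,im=shot('wrist','ze_w')
o=get_obs(); p=o["tool_pos"]; R=o["tcp_rot"]; print(p.round(4),R.round(4).tolist(),o["wrist_force"].round(1),o["wrist_torque"].round(2),o["gripper_width"])
print(96.4-np.degrees(np.arctan2(R[1,0],R[0,0])))
v=(p[:2]-[.774,.020])*1000; print(v,np.degrees(np.arctan2(v[1],v[0])))
E
```

```text
[ 0.4827 -0.0036  0.2078] [[-0.0813, -0.1944, -0.9775], [0.9967, -0.0176, -0.0793], [-0.0018, -0.9808, 0.1952]] [ 9.8  2.  -4.3] [ 0.3  -1.85  0.24] 0.1266585589039096
1.7387690319716427
[-291.27747408  -23.58862823] -175.37009911439316
```

View pics/ze_w.png

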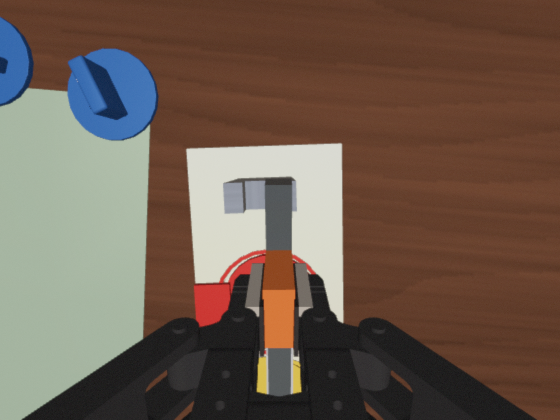

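Call:
{"name": "apply_moves", "arguments": {"dp": [[-0.5,-3,0],[-1,-6,0],[-1.6,-9.2,0],[-1.6,-9.6,0],[-1.6,-9.6,0]], "angular": [[0,0,0.01],[0,0,0.02],[0,0,0.0304],[0,0,0.0304],[0,0,0.0304]]}}

```text
clock: 37.2
tool_pos: [0.4829, -0.012, 0.2078]
tcp_rot: [[-0.112, -0.188, -0.976], [0.994, -0.023, -0.11], [-0.002, -0.982, 0.189]]
wrist_force: [32.5, 4.5, -17.3]
gripper_width: 0.131
```

```bash
python3 - <<'E'
from h import *
m,im=shot('wrist','zf_w')
o=get_obs(); p=o["tool_pos"]; R=o["tcp_rot"]; print(p.round(4),R.round(4).tolist(),o["wrist_force"].round(1),o["wrist_torque"].round(2),o["gripper_width"])
print(96.4-np.degrees(np.arctan2(R[1,0],R[0,0])))
v=(p[:2]-[.774,.020])*1000; print(v,np.degrees(np.arctan2(v[1],v[0])))
E
```

```text
[ 0.4829 -0.012   0.2078] [[-0.1123, -0.1877, -0.9758], [0.9937, -0.0233, -0.1098], [-0.0022, -0.9819, 0.1892]] [ 32.1   3.9 -17.9] [ 0.68 -5.29  0.09] 0.13050442035786022
-0.04549657681710073
[-291.08015852  -31.99314225] -173.72769500301825
```

View pics/zf_w.png

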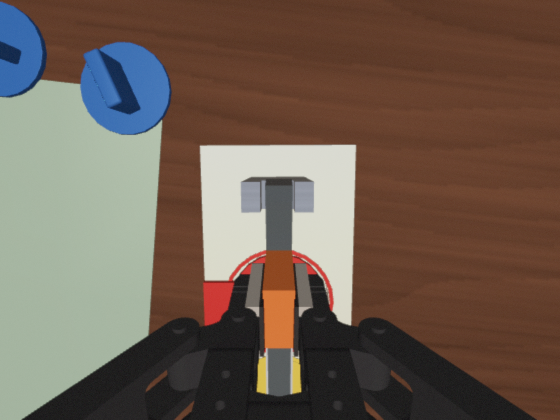

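The bar is closed and the nose is over the slot, but there is 32 N of radial pull. I'll relax it before lowering.

Call:
{"name": "apply_moves", "arguments": {"dp": [[1,0,0],[2,0.2,0],[2,0.2,0]], "angular": [[0,0,0],[0,0,0],[0,0,0]]}}

```text
clock: 37.55
tool_pos: [0.4834, -0.0119, 0.2078]
tcp_rot: [[-0.112, -0.193, -0.975], [0.994, -0.024, -0.11], [-0.002, -0.981, 0.194]]
wrist_force: [12.7, 2.2, -6.9]
gripper_width: 0.133
```

```bash
python3 - <<'E'
from h import *
o=get_obs(); p=o["tool_pos"]; R=o["tcp_rot"]; print(p.round(4),R.round(4).tolist(),o["wrist_force"].round(1),o["wrist_torque"].round(2),o["gripper_width"])
E
```

```text
[ 0.4834 -0.0119  0.2078] [[-0.1122, -0.1931, -0.9747], [0.9937, -0.0236, -0.1097], [-0.0019, -0.9809, 0.1945]] [12.7  2.2 -6.9] [ 0.4  -2.45  0.13] 0.13317413053541663
```

Call:
{"name": "apply_moves", "arguments": {"dp": [[-2.4,-0.3,-2.4],[-4.9,-0.5,-4.9],[-7.2,-0.9,-7.4],[-9.5,-1.2,-9.9],[-11.7,-1.5,-12.5],[-13.9,-1.8,-15.2],[-17.0,-2.3,-19.5],[-17.0,-2.3,-19.5]], "angular": [[0.0028,-0.025,0],[0.0056,-0.0497,0],[0.0084,-0.0745,0],[0.0111,-0.0994,0],[0.014,-0.124,0],[0.0167,-0.149,0],[0.022,-0.19,0],[0.022,-0.19,0]]}}

```text
clock: 38.35
tool_pos: [0.4663, -0.0142, 0.1886]
tcp_rot: [[-0.112, -0.002, -0.994], [0.994, -0.002, -0.112], [-0.001, -1.0, 0.002]]
wrist_force: [17.5, 3.7, -7.7]
gripper_width: 0.13
```

```bash
python3 - <<'E'
from h import *
m,im=shot('wrist','zg_w')
o=get_obs(); p=o["tool_pos"]; R=o["tcp_rot"]; print(p.round(4),R.round(4).tolist(),o["wrist_force"].round(1),o["wrist_torque"].round(2),o["gripper_width"])
E
```

```text
[ 0.4664 -0.0142  0.1887] [[-0.1121, -0.0033, -0.9937], [0.9937, -0.0018, -0.1121], [-0.0014, -1.0, 0.0035]] [14.3  3.1 -7.4] [ 0.42 -2.04  0.22] 0.138567930301617
```

View pics/zg_w.png

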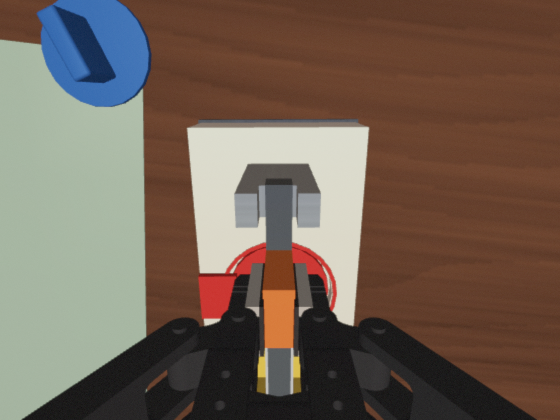

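The nose is in the slot (279,200). Release and rise straight up.

Call:
{"name": "apply_moves", "arguments": {"dp": [[1.5,0,0],[1.5,0,0],[1.5,0,0],[1.5,0,0],[1.5,0,20],[1.5,0,50],[1.5,0,90],[1.5,0,90]], "angular": [[0,0,0],[0,0,0],[0,0,0],[0,0,0],[0,0,0],[0,0,0],[0,0,0],[0,0,0]], "claw": 0}}

```text
clock: 39.2
tool_pos: [0.4678, -0.0145, 0.2828]
tcp_rot: [[-0.111, -0.001, -0.994], [0.994, -0.002, -0.111], [-0.002, -1.0, 0.001]]
wrist_force: [0.8, 0.0, -0.7]
gripper_width: 0.501
```

Call:
{"name": "apply_moves", "arguments": {"dp": [[-15,-3,30],[-25,-6,80],[-25,-6,100],[-25,-6,100],[-25,-6,100]], "angular": [[0,0,0],[0,0,0],[0,0,0],[0,0,0],[0,0,0]]}}

```text
clock: 39.7
tool_pos: [0.4416, -0.0204, 0.3775]
tcp_rot: [[-0.111, -0.009, -0.994], [0.994, -0.001, -0.111], [-0.0, -1.0, 0.009]]
wrist_force: [-0.2, 0.6, -0.2]
gripper_width: 0.501
```

```bash
python3 - <<'E'
from h import *
m,im=shot('wrist','zh_w'); shot('top','zh_t'); shot('scene','zh_s')
o=get_obs(); print(o["tool_pos"].round(4),o["wrist_force"].round(1))
P=np.array([.4639,-.0148]); d=np.array([.9938,.1115]); e=np.array([-d[1],d[0]])
print([pj(m,[*(P+a*d+b*e),.148]).round(1).tolist() for a in(-.013,.013) for b in(-.006,.006)])
k=cv2.inRange(cv2.cvtColor(im,cv2.COLOR_BGR2HSV),(8,150,60),(20,255,255)); n,l,s,c=cv2.connectedComponentsWithStats(k)
for i in range(1,n):
    if s[i,4]>50:print(s[i],c[i])
cv2.imwrite("pics/zh_c.png",cv2.resize(im[60:420,200:380],None,fx=1.6,fy=1.6,interpolation=cv2.INTER_CUBIC))
E
```

```text
[ 0.4416 -0.0203  0.3769] [-1.  -0.2  0.4]
[[274.9, 203.4], [288.1, 203.4], [275.0, 230.0], [287.9, 230.0]]
[276 194  13  36 444] [282.08333333 211.79504505]
[ 58 304  21  14  63] [ 69.14285714 309.01587302]
[  7 325  53  47 890] [ 39.00224719 342.06741573]
```

View pics/zh_c.png

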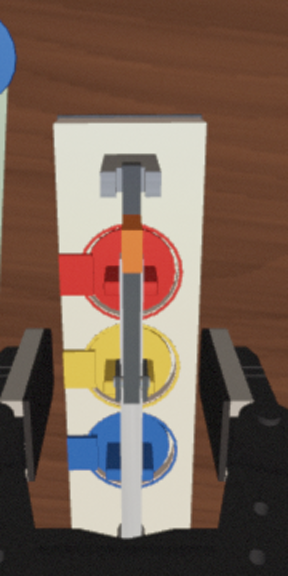

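View pics/zh_t.png

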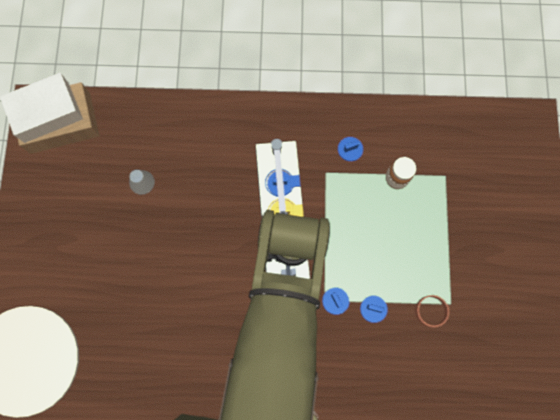

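View pics/zh_s.png

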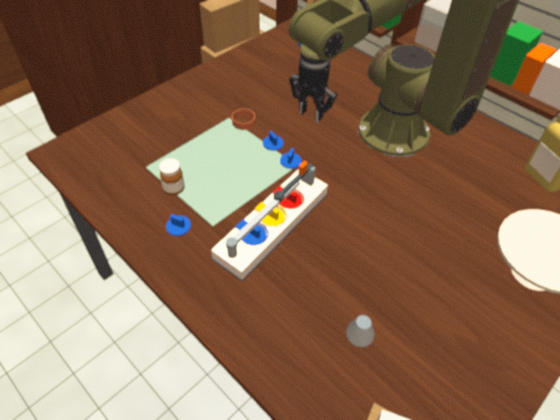

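Everything looks closed, with the tab at u 276–288, v 203–230 as predicted for closed and down. To confirm, I'll go back to the earlier viewing pose and compare with the picture taken before opening (d_w).

Call:
{"name": "apply_moves", "arguments": {"dp": [[10,2,-40],[20,5,-80],[22.8,5.4,-114],[22.8,5.4,-114],[22.8,5.4,-114]], "angular": [[0,0,0],[0,0,0],[0,0,0],[0,0,0],[0,0,0]]}}

```text
clock: 40.35
tool_pos: [0.4645, -0.015, 0.2646]
tcp_rot: [[-0.111, -0.01, -0.994], [0.994, -0.001, -0.111], [0.0, -1.0, 0.01]]
wrist_force: [-0.4, -0.9, 0.8]
gripper_width: 0.501
```

```bash
python3 - <<'E'
from h import *
m,im=shot('wrist','zi_w'); o=get_obs(); print(o["tool_pos"].round(4),o["tcp_rot"].round(4)[:,1])
k=cv2.inRange(cv2.cvtColor(im,cv2.COLOR_BGR2HSV),(8,170,60),(18,255,255)); n,l,s,c=cv2.connectedComponentsWithStats(k)
for i in range(1,n):
    if s[i,4]>200:print(s[i],c[i])
P=np.array([.4639,-.0148]); d=np.array([.9938,.1115]); e=np.array([-d[1],d[0]])
for lift in (0,.03):
  print(lift,[pj(m,[*(P+a*d+b*e),.148+.112*lift]).round(1).tolist() for a in(-.013,.013) for b in(-.006,.006)])
a=cv2.imread("pics/d_w.png")[90:400,190:370]; cv2.imwrite("pics/zi_c.png",cv2.resize(np.hstack([a,im[90:400,190:370]]),None,fx=1.8,fy=1.8))
E
```

```text
[ 0.4648 -0.015   0.2656] [-0.0074 -0.0012 -1.    ]
[ 269  206   21   57 1071] [279.38468721 234.08496732]
0 [[268.1, 222.1], [288.9, 222.1], [268.5, 262.8], [288.5, 262.8]]
0.03 [[268.0, 224.2], [289.1, 224.2], [268.4, 265.4], [288.7, 265.4]]
```

View pics/zi_c.png

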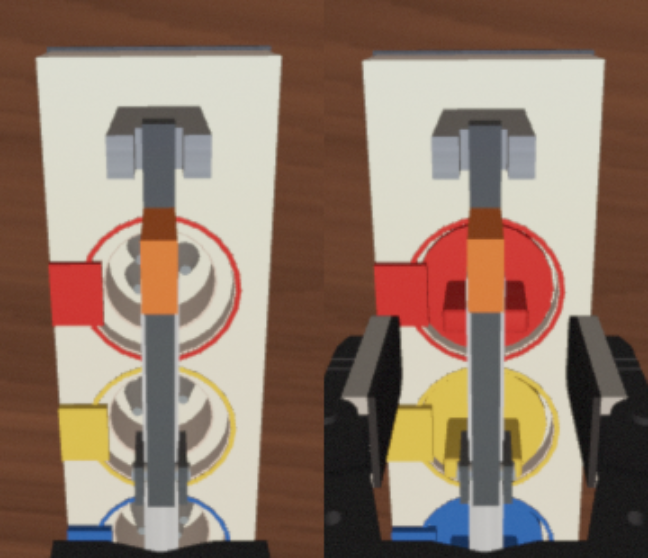

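The closed bar and latch match the starting picture (tab bottom edge v=263, predicted 262.8 for fully down; gate within about 0.002 rad). I back off and hand in.

Call:
{"name": "apply_moves", "arguments": {"dp": [[0,0,40],[-10,0,80],[-10,0,80],[-10,0,80],[-10,0,80],[-10,0,80]], "angular": [[0,0,0],[0,0,0],[0,0,0],[0,0,0],[0,0,0],[0,0,0]]}}

```text
clock: 41.0
tool_pos: [0.4544, -0.015, 0.3437]
tcp_rot: [[-0.111, -0.01, -0.994], [0.994, -0.001, -0.111], [0.0, -1.0, 0.01]]
wrist_force: [-0.3, 1.0, -0.7]
gripper_width: 0.501
```

```bash
python3 - <<'E'
from rig import *
print(get_obs()["clock"]); print(close_job())
E
```

```text
41.0
the job is handed in; nothing more can be done
None
```

The caddy is locked: all three lids are in their own wells, the bar is closed over them and the latch is down in its catch. I handed the job in at 41.0 s; no verdict is reported.

- **Opening:** I lifted the latch about 0.2 rad with the bar closed, then swung the bar open to about 1.27 rad.
- **Lids:** I placed red, yellow and blue in that order. Each was tucked under its tongue at 16° and laid flat. For blue I took the right-hand one on the mat and left the other three blue look-alikes alone.
- **Closing:** I swung the bar back, lowered the latch nose into the slot and backed the gripper clear.

**Last checks:**
- **Lids:** All three look flat under their tongues in the pictures. From the tool position, each sat within about 1 mm of its seat centre and at seat height just before release.
- **Bar and latch:** The orange tab is within about 1 pixel of where it should be when closed. That puts the gate at about 0.002 rad and the latch fully down.
- **Jar, cutter and cone:** They are where they started in the top view.

**Two things went less smoothly:**
- My first silhouette fit of the lids gave wrong fin angles; I replaced it with an edge-based fit before grasping anything.
- Swinging the bar shut briefly pulled on the gripper with about 37 N at the wrist, because my hinge position was about 2 mm off. I relaxed it before lowering the latch.

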